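# Check the new box lids in the bench caliper and fit them to their boxes

### The arm

A 7-joint arm with a two-finger parallel gripper is mounted at the origin on the work surface. World frame = base frame: x ahead of the robot, y to its left, z up, the work surface at z = 0. Lengths are in m, angles in rad, forces in N, time in s.
With the tool pointing down it reaches from about 0.425 to 0.925 m from the base axis. Payload 6.8 kg.
Tool frame: the origin (TCP) lies at the very end of the fingers, on their centre line; the grasp point (between the pads) lies 19 mm behind it (r.grip_depth is the distance from the TCP to the grasp point, in m); z points along the fingers, y is the direction in which the jaws open and shut (so a half turn about z gives the same grasp; the last joint's range is limited). The gripper opens to 85 mm and grips with 20 to 120 N. Pads are 22 mm wide; open, the fingers measure 114 mm over their backs; the gripper's body (76 mm by 85 mm) begins 54 mm behind the grasp point. The pads swing forward as they close: fully open they stand 13 mm farther back than shut.
Start: joints at [1, 0.477, 0.022, 1.555, -0.011, 1.109, -0.083], TCP at [0.301, -0.604, 0.231] pointing down, gripper open.
Joint ranges: [-2.96, 2.96], [-0.34, 2.1], [-1.41, 1.46], [0.24, 2.44], [-1.37, 4.51], [0.17, 1.92], [-2.96, 2.96]. Speed limits (rad/s): [2.39, 2.39, 3.14, 3.14, 3.14, 3.14, 3.14].

### API

Orientations are given as a rotation vector (axis times angle).
In Python, from bench import r, grab_frame gives the robot as it stands. The module is installed in compiled form; this text tells all that it offers.
- The arm moves only by the tool play_rows, never from a script. Its argument "increments" is a list of rows, each a list of 7 numbers: the shift along the tool's x, y, z in mm, then the turn, a rotation vector about the tool's x, y, z in rad, then the closure in counts, from 0 (fully open) to 255 (shut). In form: [[tx, ty, tz, rx, ry, rz, claw], ...]. A call has 1 to 5 rows; each row shifts and turns the pose as measured when the row begins, along the tool's axes as they then stand; what a row does not reach is not made up. A row lasts 1/10 s, in which the tool goes at most 50 mm and 8.59 degrees, less where a joint would pass 70% of its speed; a pose out of reach is approached as far as the arm can. A call is refused whole if a number of a shift passes 50 or a number of a turn 0.15, either way. A call with a gripper value outside its range is refused whole. The fingers move at their own pace and stop on an object; "force" is the grip in N (left out, the last holds). Time passes only in rows, so rows that do not move let the fingers close. It gives the time, the measured TCP pose, the force and the opening at its end, in the units of the state.
- r.get_obs(): the state, without advancing time (a new reading comes with each control period).
- grab_frame(name): name is "side" or "top" or "wrist"; returns a dict with "color" (480x640x3 uint8, blue, green, red), "depth" (480x640 float32, m along the optical axis (not along the pixel's ray), 0 where there is no reading), "K" (3x3 intrinsics, pixels), "k1" (the pictures are not rectified: a ray, as slopes to the right and down, at radius r is drawn at 1 + k1 r^2 times it, then the intrinsics apply), "T" (4x4, takes a point from camera to world coordinates). Camera axes: x right, y up, looking along -z (the intrinsics and any distortion apply to the point x, -y, -z); pixel columns grow to the right and rows downward; lengths in m; the calibration is good to about 2 mm. A picture is of the moment at which its call begins.
- r.hand_in(): hands the job in, once; it reports no verdict.
The state is a dict: "clock": time; "joints": joint angles; "qvel": joint speeds; "tau": joint torques, N m; "tcp_pos": TCP position; "orientation": TCP orientation; "contact_force": force on the tool from outside, world axes, zero at the start; "moment": the same for the moment, N m; "grip_width": finger opening in m.
Only numpy, scipy, OpenCV 4.12 (cv2) and the standard library are available. Lean on these libraries where they do the work, as an engineer would, in place of code of your own. Each camera call takes 0.05 s, during which the arm holds its last target.

### The job

Slide the vise jaw well open, lift the walnut lid out and check its width in the bench caliper: stand it on the board between the jaws, slide the jaw in gently until it presses lightly and the lid is held by both jaws for a moment, back the jaw clear of it again before lifting it out, and set it squarely on the box of the same wood. Then check the loose lid or lids lying on the bench in the same way, one at a time and in either order, setting each on its own box before the next goes into the caliper. Keep the boxes upright, and leave the tools and other things on the bench alone.

Things in the scene. Friction and masses are not known exactly. Their poses are not given: they have to be found in the camera images.
- vise_jaw (a joint): travel of the vise's front jaw in m: about 0 as it now holds the walnut lid, growing to 0.06 as it slides open along the vise's own -x (roughly towards the robot). Quick-action: it slides freely against about 7 N of friction and stays where it is left
- vise_knob (a point): middle of the red release knob (upright, 24 mm across, 40 mm tall, this point 17 mm below its top and 23 mm above the jaw) on top of the vise's sliding jaw; pinch it from above and pull. Moves with the jaw; its axes are the vise's
- vise: blue bench vise fixed to the table, about 310 mm long with its screw and T-bar, jaws 140 mm wide with wooden linings. Origin at the table, below the middle of the bed; x runs from the sliding jaw to the fixed jaw, z up. The bed is 30 mm high, the jaws' tops 50 to 54 mm
- vise_seat (a point): point on the vise's bed (30 mm above the table) midway between the closed jaws, where the walnut lid stands at the start, its rim 2 mm below the jaw tops
- caliper: bench caliper: a big steel slide caliper lying flat on a fixed plywood board (180 x 360 x 12 mm), its beam along the far edge of the board. Origin under the middle of the board; y runs along the beam in the direction in which the jaws open, the jaws stick out from the beam towards local -x, z up. The board's top is 12 mm above the table
- caliper_slide (a joint): gap between the caliper's two jaw faces in m, 0 to 0.14; grows as the sliding head moves to the caliper's +y. The head moves against about 2 N of friction and stays where it is left
- slide_knob (a point): middle of the black thumb knob (upright, 22 mm across, 38 mm tall; this point is 15 mm below its top, 23 mm above the head) on the caliper's sliding head; pinch it from above and slide it along the beam. It lies 70 mm to the +x side of fixed_face and 40 mm to the +y side of the moving jaw's face. Axes are the caliper's
- fixed_face (a point): point on the fixed jaw's measuring face, mid-length, at the board's top (12 mm above the table). The face looks to the caliper's +y; along the caliper's x it runs from 57 mm on the -x side of this point to 55 mm on its +x side, where the beam begins. Both jaws stand 3 to 19 mm above the board, so they meet the rim of a lid standing on the board
- fixed_jaw: the caliper's fixed steel jaw; its frame coincides with the caliper's (origin under the board's middle); for contact only
- moving_jaw: the caliper's sliding steel jaw; its frame is parallel to the caliper's, its y = 0 lies in the plane of its measuring face, its origin 10 mm to the +x side of fixed_face's line and at table height
- lid_walnut: turned walnut (dark brown) box lid: rim disc 90 mm across, 12 mm thick, a spigot 70 mm across, 8 mm deep under it, an upright knob 26 mm across, 30 mm tall on top to take it by; 0.09 kg. Origin at the centre of the spigot's underside, on which it stands; z up: rim from 8 to 20 mm, knob from 20 to 50 mm. At the start it stands held in the vise.
- box_walnut: turned walnut (dark brown) round box, open at the top: 90 mm across, 60 mm tall, wall 7 mm, mouth 76 mm across, 0.22 kg, loose on the bench. Origin at the centre of its underside. The walnut lid belongs on it: properly on, the spigot is inside the mouth and the rim flat on the box's rim, the lid's origin 52 mm above the box's.
- lid_cherry: turned cherry (reddish brown) box lid: rim disc 80 mm across, 12 mm thick, a spigot 60 mm across, 8 mm deep under it, an upright knob 26 mm across, 30 mm tall on top to take it by; 0.09 kg. Origin at the centre of the spigot's underside, on which it stands; z up: rim from 8 to 20 mm, knob from 20 to 50 mm. Lies on the bench at the start; may be absent.
- box_cherry: turned cherry (reddish brown) round box, open at the top: 80 mm across, 60 mm tall, wall 7 mm, mouth 66 mm across, 0.22 kg, loose on the bench. Origin at the centre of its underside. The cherry lid belongs on it: properly on, the spigot is inside the mouth and the rim flat on the box's rim, the lid's origin 52 mm above the box's.
- lid_maple: turned maple (pale) box lid: rim disc 70 mm across, 12 mm thick, a spigot 50 mm across, 8 mm deep under it, an upright knob 26 mm across, 30 mm tall on top to take it by; 0.09 kg. Origin at the centre of the spigot's underside, on which it stands; z up: rim from 8 to 20 mm, knob from 20 to 50 mm. Lies on the bench at the start; may be absent.
- box_maple: turned maple (pale) round box, open at the top: 70 mm across, 60 mm tall, wall 7 mm, mouth 56 mm across, 0.22 kg, loose on the bench. Origin at the centre of its underside. The maple lid belongs on it: properly on, the spigot is inside the mouth and the rim flat on the box's rim, the lid's origin 52 mm above the box's.
- gouge_a: carving gouge with a pale wooden handle, about 250 mm long, on the cloth beyond the caliper. Not part of the job: leave it where it is
- gouge_b: wide carving gouge with a brown handle, about 250 mm long, on the cloth. Not part of the job: leave it where it is
- mallet: carver's mallet lying on its side, head 80 mm across, 270 mm long. Not part of the job: leave it where it is
- whetstone: whetstone in a wooden holder, 70 x 170 x 34 mm, beside the vise. Not part of the job: leave it where it is
- blank: pale wooden blank, 100 x 80 x 55 mm. Not part of the job: leave it where it is
- bench_brush: bench brush, 200 mm long, near the robot. Not part of the job: leave it where it is
- mug: blue coffee mug, 80 mm across, 90 mm tall. Not part of the job: leave it where it is
Mind the look-alikes: they are no part of the job. What is shaped like the lid_walnut but blue is not meant.

How it is judged:
On the way, in this order (a step that is already met when the one before it is completed fails the run):
1. the vise jaw has been slid open by more than 10 mm with the walnut lid still standing in the vise (value of joint vise_jaw above 0.01 m and horizontal distance between lid_walnut and vise_seat below 0.04 m and z of lid_walnut in the frame of vise below 0.04 m), for 0.1 s.
2. the walnut lid is held between both caliper jaws (more than 1.5 N on each), across its full width (its centre no more than 3 mm short of 45 mm from each face) (contact force between each of moving_jaw, fixed_jaw and lid_walnut above 1.5 N and y of lid_walnut in the frame of fixed_face above 0.042 m and y of lid_walnut in the frame of moving_jaw below -0.042 m), for 0.2 s.
3. the caliper jaw has been backed off more than 4 mm clear of the walnut lid while it still stands on the board (y of lid_walnut in the frame of moving_jaw below -0.049 m and horizontal distance between lid_walnut and fixed_face below 0.1 m and z of lid_walnut in the frame of caliper below 0.016 m), for 0.1 s.
4. the walnut lid is on the walnut box (horizontal distance between lid_walnut and box_walnut below 0.006 m and z of lid_walnut in the frame of box_walnut between 0.048 and 0.0555 m and angle between lid_walnut's own z axis and vertical below 0.08 rad), for 0.2 s.
5. one of the loose lids is held between both caliper jaws (more than 1.5 N on each), across its full width (its centre no more than 3 mm short of its radius from each face) (((contact force between each of moving_jaw, fixed_jaw and lid_cherry above 1.5 N and y of lid_cherry in the frame of fixed_face above 0.037 m and y of lid_cherry in the frame of moving_jaw below -0.037 m) or (contact force between each of moving_jaw, fixed_jaw and lid_maple above 1.5 N and y of lid_maple in the frame of fixed_face above 0.032 m and y of lid_maple in the frame of moving_jaw below -0.032 m))), for 0.2 s.
6. the jaw has been backed off more than 4 mm clear of that lid while it still stands on the board (((y of lid_cherry in the frame of moving_jaw below -0.044 m and horizontal distance between lid_cherry and fixed_face below 0.1 m and z of lid_cherry in the frame of caliper below 0.016 m) or (y of lid_maple in the frame of moving_jaw below -0.039 m and horizontal distance between lid_maple and fixed_face below 0.1 m and z of lid_maple in the frame of caliper below 0.016 m))), for 0.1 s.
7. if there are two loose lids: the second is held between the jaws in the same way, with the first already over at its own box (within 65 mm); if there is one: it is over at its own box (((contact force between each of moving_jaw, fixed_jaw and lid_cherry above 1.5 N and y of lid_cherry in the frame of fixed_face above 0.037 m and y of lid_cherry in the frame of moving_jaw below -0.037 m and horizontal distance between lid_maple and box_maple below 0.065 m) or (contact force between each of moving_jaw, fixed_jaw and lid_maple above 1.5 N and y of lid_maple in the frame of fixed_face above 0.032 m and y of lid_maple in the frame of moving_jaw below -0.032 m and horizontal distance between lid_cherry and box_cherry below 0.065 m))), for 0.2 s.
At the end, for the whole second after the job is handed in: every lid that is present stands on the box of its own wood, spigot in the mouth and rim down on the box's rim (centred within 6 mm, height within 4 mm, level within 0.08 rad), at rest and released, the boxes upright on the bench and the caliper jaw touching no lid (all of step 4 and linear speed of each of lid_walnut, lid_cherry, lid_maple below 0.02 m/s and angle between each of box_walnut, lid_cherry, box_cherry, lid_maple, box_maple's own z axis and vertical below 0.08 rad and contact force between moving_jaw and lid_walnut below 0.1 N and height (world z) of each of box_walnut, box_cherry, box_maple below 0.01 m and horizontal distance between lid_cherry and box_cherry below 0.006 m and z of lid_cherry in the frame of box_cherry between 0.048 and 0.0555 m and contact force between moving_jaw and lid_cherry below 0.1 N and horizontal distance between lid_maple and box_maple below 0.006 m and z of lid_maple in the frame of box_maple between 0.048 and 0.0555 m and contact force between moving_jaw and lid_maple below 0.1 N).
It fails at once if a lid is squeezed harder than 40 N by the caliper jaw (contact force between moving_jaw and lid_walnut above 40 N or contact force between moving_jaw and lid_cherry above 40 N or contact force between moving_jaw and lid_maple above 40 N).
It fails at once if a tool, the blank, the whetstone, the brush or the mug is moved by more than 40 mm (distance of any of gouge_a, gouge_b, mallet, whetstone, blank, bench_brush, mug from where it was at the start of the episode above 0.04 m).
It fails at once if a box is knocked over (angle between any of box_walnut, box_cherry, box_maple's own z axis and vertical above 0.7 rad).
Of lid_cherry, lid_maple only 1 to 2 are there at a start; the rules pass over those that are not, and their reading is None.
At some moment in a run one of lid_cherry, lid_maple, box_walnut, box_cherry, box_maple may be knocked a few centimetres aside while the robot is not near it.
It also fails if it takes over 210 s, if anything falls off the work surface, if the arm or the gripper's body presses on something with over 40 N, if the wrist force passes 120 N, or if a joint passes its speed limit or range.

## Working session

There is one attempt and no reset: what is moved stays moved. The work goes in short steps, Python scripts to look and compute and a tool call to move; the robot and the scene stay as the last step left them, time stands still between calls to the robot, and variables do not carry over. Pictures are saved under pics/ and viewed, and the job is handed in when it is done.

Besides the shell and the picture viewer there is one more tool, called after ">>>" by a JSON object that holds its "op" and its "data". play_rows: Moves the arm, as the interface text tells. Its arguments: {"type":"object","properties":{"increments":{"type":"array","items":{"type":"array","items":{"type":"number"}}},"force":{"type":"number"}},"required":["increments"]}

```bash
mkdir -p pics; ls; python3 - <<'E'
from bench import r, grab_frame
import cv2
print(r.get_obs()); print(r.grip_depth)
for n in ["side","top","wrist"]:
    f=grab_frame(n); cv2.imwrite(f"pics/{n}0.png",f["color"]); print(n,f["K"].tolist(),f["k1"],f["T"].round(4).tolist())
E
```

```text
pics
{'clock': 0.0, 'joints': array([ 0.99989877,  0.47779105,  0.02234686,  1.5564628 , -0.01150601,
        1.10930117, -0.08309764]), 'qvel': array([-6.61066137e-04, -1.26682940e-03, -6.39008740e-04,  2.39208978e-04,
       -2.64185156e-05, -4.12595070e-04,  7.71233014e-04]), 'tau': array([-6.42322320e-04, -5.96440315e+01,  1.60756968e+00, -2.81198663e+01,
        1.24169749e-02,  9.28861904e-03,  2.40048348e-05]), 'tcp_pos': array([ 0.30107217, -0.60346706,  0.23032714]), 'orientation': array([-3.05614991e+00, -7.20111851e-01,  8.63742958e-04]), 'contact_force': array([-0.45363328,  0.56997399,  0.47780945]), 'moment': array([-0.01649681,  0.00385176, -0.01418007]), 'grip_width': 0.08553051326114607}
0.0187
side [[607.8784590357288, 0.0, 321.31210508064385], [0.0, 607.8784590357288, 244.91689562489998], [0.0, 0.0, 1.0]] -0.1579545228279141 [[-0.998, 0.0443, -0.0456, 0.4441], [-0.063, -0.5958, 0.8007, 1.3137], [0.0083, 0.8019, 0.5974, 1.0578], [0.0, 0.0, 0.0, 1.0]]
top [[577.4404950171826, 0.0, 327.0195722291763], [0.0, 577.4404950171826, 234.576677550669], [0.0, 0.0, 1.0]] -0.0416014338674078 [[-0.0063, 0.9958, -0.0914, 0.3569], [-1.0, -0.0064, -0.0001, -0.0011], [-0.0007, 0.0914, 0.9958, 1.7118], [0.0, 0.0, 0.0, 1.0]]
wrist [[370.8950729858386, 0.0, 324.6285252123817], [0.0, 370.8950729858386, 241.12888785159245], [0.0, 0.0, 1.0]] -0.06925034117971668 [[0.4475, 0.8541, 0.265, 0.3701], [-0.8943, 0.4275, 0.1322, -0.5704], [-0.0004, -0.2962, 0.9551, 0.3724], [0.0, 0.0, 0.0, 1.0]]
```

View pics/top0.png

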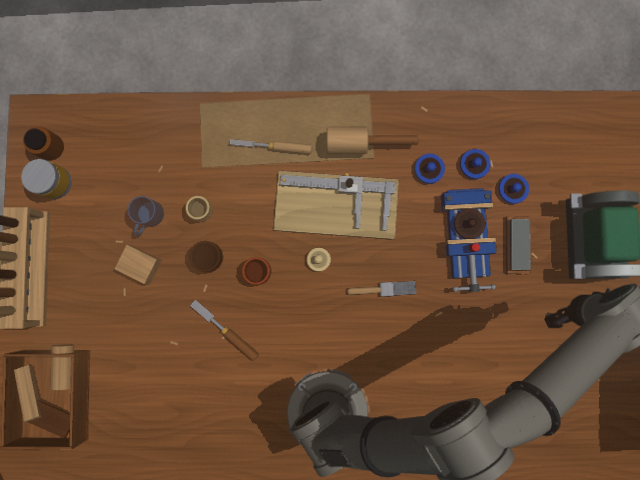

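View pics/side0.png

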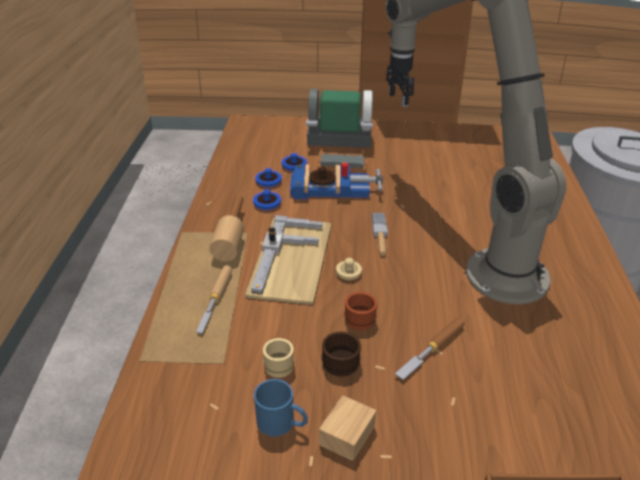

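View pics/wrist0.png

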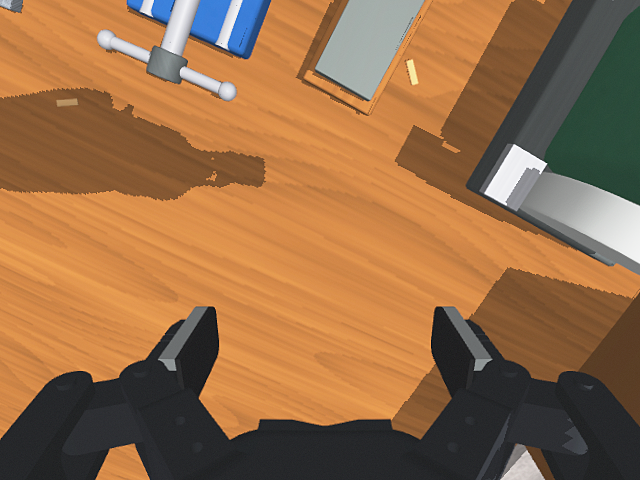

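The top view shows the vise with the walnut lid at (468,222) and its red knob at (475,247). The caliper is at (337,205), with its black knob at (349,183). The only loose lid is maple, at (318,259). The boxes are walnut (205,257), cherry (256,270) and maple (197,208). The three blue look-alikes are at (430,168), (475,164) and (514,188). I don't see a cherry lid.

```bash
cat > h.py <<'E'
from bench import r, grab_frame
import numpy as np, cv2
from scipy.spatial.transform import Rotation as R
def dist(f): return np.array([f["k1"],0,0,0,0.])
def rays(f,px):
    px=np.asarray(px,float).reshape(-1,1,2)
    n=cv2.undistortPoints(px,f["K"],dist(f)).reshape(-1,2)
    d=np.c_[n[:,0],-n[:,1],-np.ones(len(n))]
    return f["T"][:3,3], d@f["T"][:3,:3].T
def onplane(f,px,z):
    o,d=rays(f,px); return o+d*((z-o[2])/d[:,2])[:,None]
def proj(f,P):
    P=np.atleast_2d(P); c=(P-f["T"][:3,3])@f["T"][:3,:3]
    c=c*[1,-1,-1]
    return cv2.projectPoints(c.reshape(-1,1,3),np.zeros(3),np.zeros(3),f["K"],dist(f))[0].reshape(-1,2)
def tri(fs,pxs):
    A=np.zeros((3,3));b=np.zeros(3);L=[]
    for f,p in zip(fs,pxs):
        o,d=rays(f,[p]);d=d[0]/np.linalg.norm(d[0]);M=np.eye(3)-np.outer(d,d);A+=M;b+=M@o;L.append((o,M))
    X=np.linalg.solve(A,b); return X,[round(1e3*float(np.linalg.norm(M@(X-o))),1) for o,M in L]
def crop(f,c,h,name,k=5):
    x,y=map(int,c);im=f["color"][max(0,y-h):y+h,max(0,x-h):x+h]
    cv2.imwrite(name,cv2.resize(im,None,fx=k,fy=k,interpolation=cv2.INTER_NEAREST))
def cloud(f):
    v,u=np.mgrid[0:480,0:640]; o,d=rays(f,np.c_[u.ravel(),v.ravel()])
    return (o+d*f["depth"].ravel()[:,None]).reshape(480,640,3)
def state():
    s=r.get_obs(); M=R.from_rotvec(s["orientation"]).as_matrix(); return s,np.array(s["tcp_pos"]),M
def togo(target,yaw=None):
    """shift in tool axes (mm) to world target; tool y-axis yaw remaining about tool z"""
    s,p,M=state(); sh=M.T@(np.array(target)-p)*1e3
    out=[sh.round(1).tolist()]
    if yaw is not None:
        c,sn=np.cos(yaw),np.sin(yaw)
        best=None
        for sg in(1,-1):
            y=sg*np.array([c,sn,0]);z=np.array([0,0,-1.]);x=np.cross(y,z)
            rv=(R.from_matrix(M).inv()*R.from_matrix(np.c_[x,y,z])).as_rotvec()
            if best is None or np.linalg.norm(rv)<np.linalg.norm(best): best=rv
        out.append(best.round(3).tolist())
    return out
E
python3 - <<'E'
from h import *
T=grab_frame("top");S=grab_frame("side")
s,p,M=state();print(M.round(3))
c=cloud(T);print([ (n,c[v,u].round(3).tolist()) for n,u,v in [("viseknob",475,247),("slideknob",349,183),("mapleknob",318,258),("walnutknob",468,223),("table",318,300)]])
for n,cc in [("vise",(470,225)),("cal",(340,205)),]: crop(T,cc,70,f"pics/t_{n}.png",5)
crop(T,(230,240),70,"pics/t_box.png")
crop(S,(320,200),70,"pics/s_vise.png",5);crop(S,(300,270),70,"pics/s_cal.png")
E
```

```text
[[ 0.895  0.446 -0.   ]
 [ 0.446 -0.895  0.001]
 [-0.    -0.001 -1.   ]]
[('viseknob', [0.467, -0.416, 0.097]), ('slideknob', [0.655, -0.065, 0.075]), ('mapleknob', [0.442, 0.026, 0.044]), ('walnutknob', [0.539, -0.406, 0.066]), ('table', [0.321, 0.027, 0.002])]
```

View pics/t_vise.png

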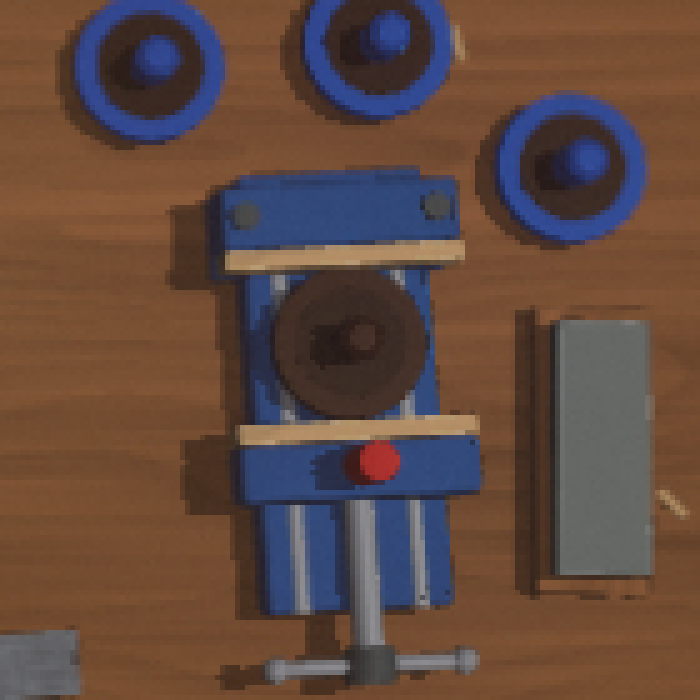

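View pics/t_cal.png

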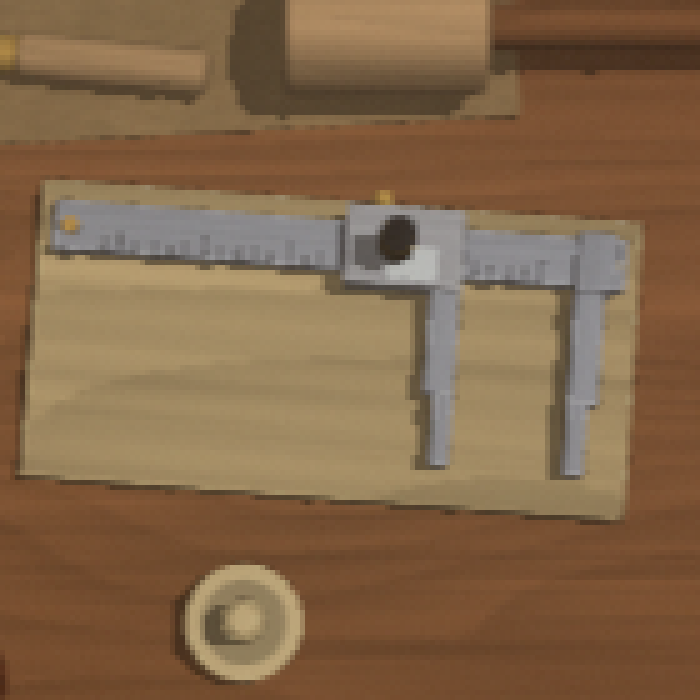

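View pics/s_cal.png

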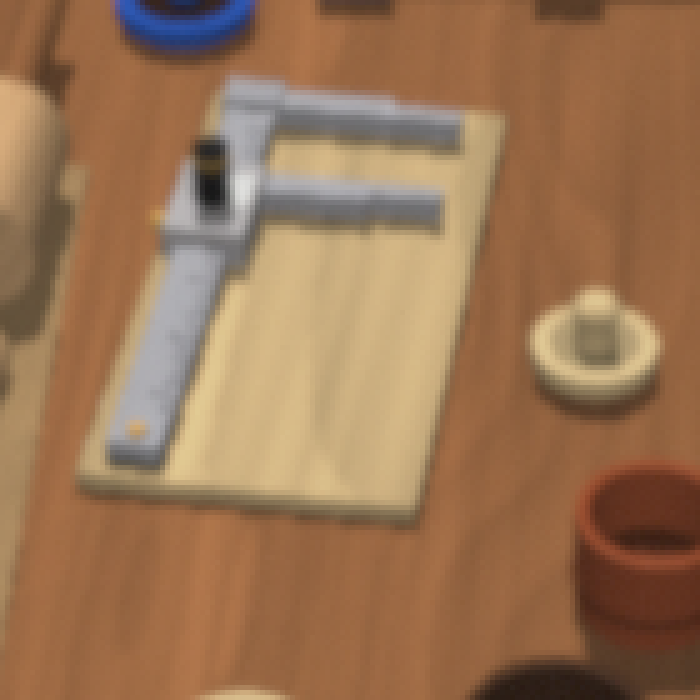

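View pics/t_box.png

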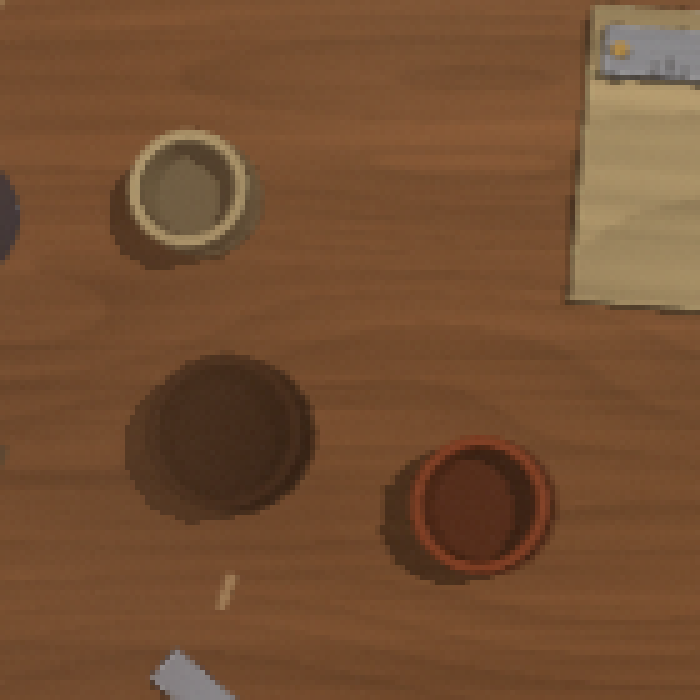

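View pics/s_vise.png

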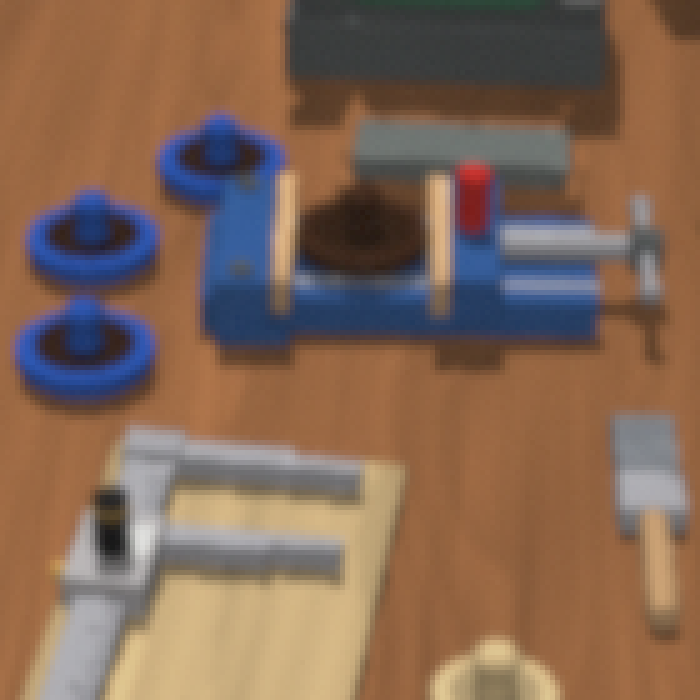

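The crops show the red knob top at about top (476,247) and side (344.6,163.6). The moving caliper jaw is left of the fixed one, so the jaws open toward world +y. Next I triangulate the key points.

```bash
cat >> h.py <<'E'
def pk(cx,cy,c,h,k): return (c[0]-h+ (cx+.5)/k-.5, c[1]-h+(cy+.5)/k-.5)
E
python3 - <<'E'
from h import *
T=grab_frame("top");S=grab_frame("side")
tv=lambda x,y:pk(x,y,(470,225),70,5); tc=lambda x,y:pk(x,y,(340,205),70,5); tb=lambda x,y:pk(x,y,(230,240),70,5)
sv=lambda x,y:pk(x,y,(320,200),70,5); sc=lambda x,y:pk(x,y,(300,270),70,5)
def both(n,a,b): print(n,[ (x.round(4).tolist() if hasattr(x,'round') else x) for x in tri([T,S],[a,b])])
both("viseknob top",tv(380,461),sv(474,171))
both("slideknob top",tc(402,231),sc(211,145))
both("walnut knob top",tv(364,336),sv(366,189))
both("maple knob top",tc(244,618),sc(597,298))
# vise axis from lining lines z~.054
q=onplane(T,[tv(226,252),tv(464,241),tv(240,428),tv(478,418)],.054);print("lining",q.round(4).tolist())
# caliper: board corners z=.012
q=onplane(T,[tc(42,180),tc(642,222),tc(625,520),tc(20,478)],.012);print("board",q.round(4).tolist()); print("mid",q.mean(0).round(4), "yaw y", np.arctan2(*( (q[0]-q[1])[:2][::-1])),np.arctan2(*( (q[3]-q[2])[:2][::-1])), np.linalg.norm(q[0]-q[1]),np.linalg.norm(q[1]-q[2]))
# jaw faces z=.031: fixed left edge, moving right edge
q=onplane(T,[tc(572,290),tc(563,400),tc(564,475),tc(460,290),tc(456,390),tc(447,466)],.031);print("faces",q.round(4).tolist())
# rims
hsv=cv2.cvtColor(T["color"],cv2.COLOR_BGR2HSV)
E
cat > rim.py <<'E'
E
```

```text
viseknob top [[0.4692, -0.4183, 0.097], [1.3, 1.3]]
slideknob top [[0.6619, -0.0678, 0.0764], [0.3, 0.3]]
walnut knob top [[0.5403, -0.4149, 0.0825], [0.0, 0.0]]
maple knob top [[0.4418, 0.0243, 0.052], [0.7, 0.7]]
lining [[0.593, -0.3432, 0.054], [0.5987, -0.4823, 0.054], [0.4905, -0.3487, 0.054], [0.4954, -0.487, 0.054]]
board [[0.7058, 0.1444, 0.012], [0.6781, -0.2138, 0.012], [0.4997, -0.2005, 0.012], [0.5269, 0.1571, 0.012]]
mid [ 0.6026 -0.0282  0.012 ] yaw y 1.4935899108805315 1.494811436054671 0.3593095866510649 0.17895455998704352
faces [[0.6342, -0.1694, 0.031], [0.5689, -0.1631, 0.031], [0.5247, -0.163, 0.031], [0.6346, -0.1035, 0.031], [0.5752, -0.1004, 0.031], [0.5304, -0.0946, 0.031]]
```

```bash
python3 - <<'E'
from h import *
print(togo([.469,-.418,.15],1.61))
E
```

```text
[[233.1, -91.4, 81.1], [-0.0, 0.0, 0.424]]
```

>>> {"op": "play_rows", "data": {"increments": [[0,0,0,0,0,0.141,120],[0,0,0,0,0,0.141,120],[0,0,0,0,0,0.142,120],[0,0,0,0,0,0,120]]}}

```text
clock: 0.75
tcp_pos: [0.3011, -0.6038, 0.2309]
orientation: [-3.141, -0.037, 0.0]
contact_force: [0.1, -0.7, 0.7]
grip_width: 0.0451
```

```bash
python3 - <<'E'
from h import *
print(togo([.469,-.418,.15],1.61), r.get_obs()["grip_width"])
E
```

```text
[[172.2, -181.7, 81.0], [-0.001, 0.0, -0.016]] 0.0451099979134831
```

>>> {"op": "play_rows", "data": {"increments": [[34.4,-36.3,14,0,0,-0.016,120],[34.4,-36.3,14,0,0,0,120],[34.4,-36.3,14,0,0,0,120],[34.4,-36.3,14,0,0,0,120],[30,-32,12,0,0,0,120]]}}

```text
clock: 1.25
tcp_pos: [0.4552, -0.4291, 0.1644]
orientation: [3.132, 0.07, -0.0]
contact_force: [0.4, -0.4, 0.1]
grip_width: 0.0451
```

```bash
python3 - <<'E'
from h import *
f=grab_frame("wrist"); cv2.imwrite("pics/w1.png",f["color"])
print(togo([.469,-.418,.063],1.61), proj(f,[[.469,-.418,.097],[.469,-.418,.0]]))
E
```

```text
[[7.4, -1.8, 99.0], [0.002, -0.001, 0.016]] [[304.42006769 237.57202631]
 [309.2885764  204.41155706]]
```

View pics/w1.png

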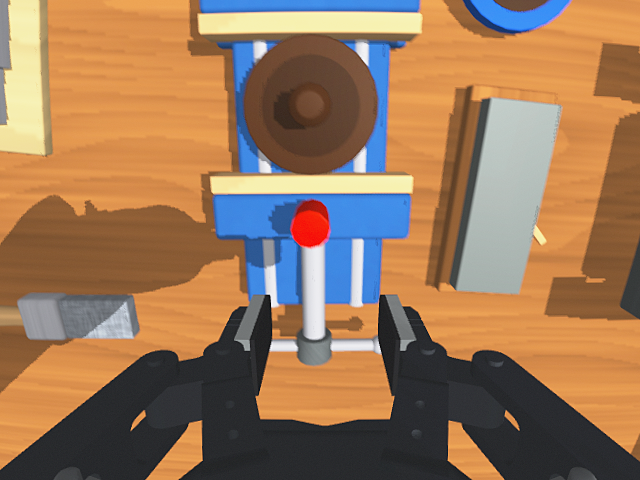

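The wrist view shows the red knob at (310,229), between the opened fingers' line, with the walnut lid behind it at (310,104). I'll fix the knob's position from this view at rest.

```bash
cat >> h.py <<'E'
def blob(f,lo,hi,roi=None,img=None):
    hsv=cv2.cvtColor(f["color"],cv2.COLOR_BGR2HSV); m=cv2.inRange(hsv,np.array(lo),np.array(hi))
    if roi: z=np.zeros_like(m); x0,y0,x1,y1=roi; z[y0:y1,x0:x1]=m[y0:y1,x0:x1]; m=z
    cs,_=cv2.findContours(m,cv2.RETR_EXTERNAL,cv2.CHAIN_APPROX_NONE)
    return sorted(cs,key=cv2.contourArea,reverse=True)
E
python3 - <<'E'
from h import *
f=grab_frame("wrist"); 
c=blob(f,(0,150,240),(5,255,255),(250,180,370,270))[0]; print(cv2.minEnclosingCircle(c),cv2.boundingRect(c))
px=cv2.minEnclosingCircle(c)[0]
print(onplane(f,[px],.097), togo([.469,-.418,.063],1.61), proj(f,[[.469,-.418,.097]]))
T=grab_frame("top");c=blob(T,(0,150,100),(5,255,255),(450,230,500,260))[0];p2=cv2.minEnclosingCircle(c);print(p2)
print(tri([f,T],[px,p2[0]]))
E
```

```text
((326.9740295410156, 242.50650024414062), 19.032814025878906) (308, 225, 39, 36)
[[ 0.47371324 -0.42163571  0.097     ]] [[9.7, -4.5, 99.8], [0.004, -0.0, 0.017]] [[320.3387471  249.81143085]]
((475.0, 243.0), 9.999999747378752e-05)
(array([ 0.47673992, -0.4187417 ,  0.10083698]), [3.3, 3.3])
```

>>> {"op": "play_rows", "data": {"increments": [[9,-4,10,0,0,0.017,120],[0,0,0,0,0,0,120]]}}

```text
clock: 1.6
tcp_pos: [0.4655, -0.4234, 0.1535]
orientation: [3.133, 0.056, -0.001]
contact_force: [-0.2, -0.4, 0.1]
grip_width: 0.045
```

```bash
cat > k.py <<'E'
from h import *
for i in range(2):
    f=grab_frame("wrist"); 
    c=blob(f,(0,150,240),(5,255,255),(200,150,420,300))[0]; px=cv2.minEnclosingCircle(c)[0]
    print(cv2.minEnclosingCircle(c),onplane(f,[px],.097).round(4), state()[1].round(4),r.get_obs()["qvel"].round(3))
E
python3 k.py
```

```text
((320.1704406738281, 252.51937866210938), 19.335369110107422) [[ 0.4741 -0.4219  0.097 ]] [ 0.4644 -0.4252  0.1544] [ 0.016 -0.015  0.024 -0.008  0.008  0.005 -0.001]
((316.9082946777344, 250.01528930664062), 19.323707580566406) [[ 0.4742 -0.4219  0.097 ]] [ 0.464  -0.426   0.1548] [ 0.009 -0.008  0.009 -0.002 -0.001  0.003 -0.003]
```

>>> {"op": "play_rows", "data": {"increments": [[8,-6,22,0,0,0,120],[0,0,30,0,0,0,120],[0,0,30,0,0,0,120],[0,0,0,0,0,0,120]]}}

```text
clock: 2.1
tcp_pos: [0.4701, -0.4272, 0.0736]
orientation: [3.125, 0.042, 0.005]
contact_force: [-0.3, 0.8, 0.3]
grip_width: 0.0448
```

```bash
python3 - <<'E'
from h import *
f=grab_frame("wrist"); cv2.imwrite("pics/w2.png",f["color"])
print(togo([.472,-.420,.063],1.61))
E
```

```text
[[1.2, -8.8, 12.7], [0.019, -0.005, -0.013]]
```

View pics/w2.png

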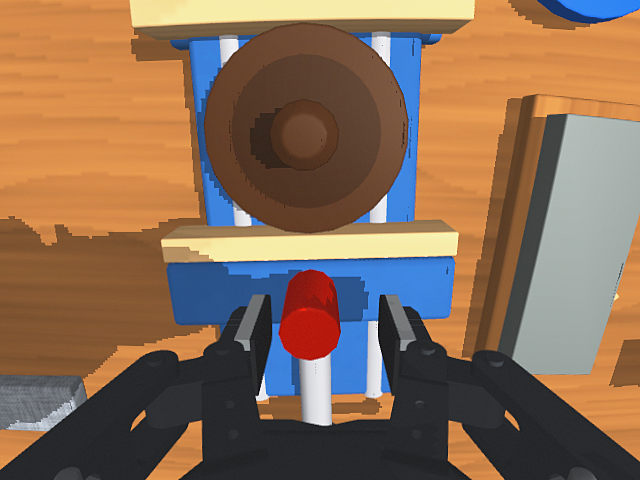

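The red knob's top is at (310,333), between the pads at about x=258 and x=395. That puts it 4-6 mm off-centre, so I'll correct and descend.

>>> {"op": "play_rows", "data": {"increments": [[2,-7,5,0.019,-0.005,0,120],[0,0,5,0,0,0,120],[0,0,0,0,0,0,120]]}}

```text
clock: 2.45
tcp_pos: [0.4741, -0.4242, 0.0695]
orientation: [3.139, 0.038, 0.007]
contact_force: [0.1, 0.3, 0.3]
grip_width: 0.0452
```

>>> {"op": "play_rows", "data": {"increments": [[0,0,0,0,0,0,255],[0,0,0,0,0,0,255],[0,0,0,0,0,0,255],[0,0,0,0,0,0,255]], "force": 50}}

```text
clock: 2.85
tcp_pos: [0.4747, -0.4209, 0.0709]
orientation: [-3.14, -0.041, -0.007]
contact_force: [0.8, -1.9, -5.6]
grip_width: 0.0225
```

>>> {"op": "play_rows", "data": {"increments": [[-12,0,0,0,0,0,255],[-15,0,0,0,0,0,255],[-15,0,0,0,0,0,255],[-15,0,0,0,0,0,255],[0,0,0,0,0,0,255]]}}

```text
clock: 3.35
tcp_pos: [0.4303, -0.4231, 0.0709]
orientation: [3.135, 0.048, 0.042]
contact_force: [-8.3, 1.4, 3.1]
grip_width: 0.0219
```

```bash
python3 - <<'E'
from h import *
f=grab_frame("wrist"); cv2.imwrite("pics/w3.png",f["color"])
s,p,M=state();print(p,M.round(3),s["contact_force"])
E
```

```text
[ 0.43030326 -0.42307913  0.0709049 ] [[ 0.999  0.031  0.026]
 [ 0.031 -1.    -0.006]
 [ 0.026  0.006 -1.   ]] [-4.51482084  0.66478095  0.88195888]
```

View pics/w3.png

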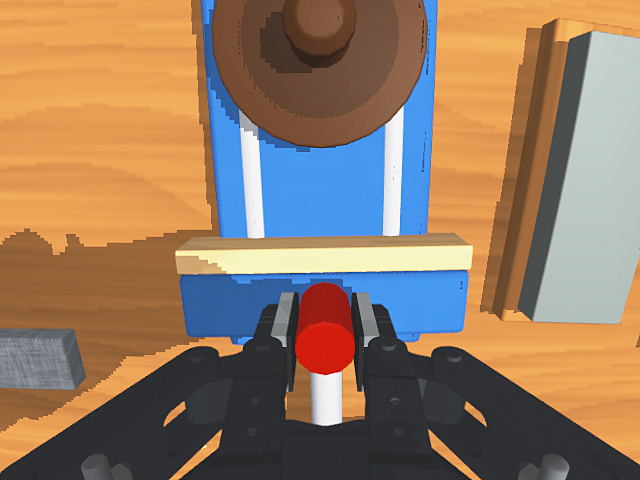

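The jaw is about 44 mm open and the lid is still standing. I'll release, lift, and open the caliper before fetching the lid.

>>> {"op": "play_rows", "data": {"increments": [[0,0,0,0,0,0,120],[0,0,0,0,0,0,120],[0,0,-40,0,0.026,0,120],[0,0,-50,0,0,0,120],[0,0,-30,0,0,0,120]]}}

```text
clock: 3.9
tcp_pos: [0.426, -0.4212, 0.1907]
orientation: [3.138, 0.053, 0.077]
contact_force: [0.8, 0.1, -0.2]
grip_width: 0.0452
```

```bash
python3 - <<'E'
from h import *
T=grab_frame("top")
print(togo([.662,-.068,.17],-.077),togo([.662,-.068,.17],np.pi/2-.077), r.get_obs()["joints"].round(2))
E
```

```text
[[244.5, -347.2, 36.0], [0.046, -0.039, -1.46]] [[244.5, -347.2, 36.0], [0.004, -0.054, 0.11]] [ 0.67  0.37  0.03  1.81 -0.05  0.92 -0.81]
```

```bash
cat >> h.py <<'E'
def plan(target,yaw,n,prefer=None):
    """print n suggested rows (tool axes) for straight line with simultaneous turn"""
    s,p,M=state(); best=None
    c,sn=np.cos(yaw),np.sin(yaw)
    for sg in(1,-1):
        y=sg*np.array([c,sn,0]);z=np.array([0,0,-1.]);x=np.cross(y,z)
        rv=(R.from_matrix(M).inv()*R.from_matrix(np.c_[x,y,z])).as_rotvec()
        if best is None or np.linalg.norm(rv)<np.linalg.norm(best): best=rv
    d=(np.array(target)-p)*1e3/n
    for i in range(n):
        Mi=M@R.from_rotvec(best*i/n).as_matrix()
        print([round(float(v),1) for v in Mi.T@d]+[round(float(v),3) for v in best/n])
E
python3 -c "
from h import *
plan([.662,-.068,.17],-.077,10)"
```

```text
[24.5, -34.7, 3.6, 0.005, -0.004, -0.146]
[29.3, -30.8, 3.6, 0.005, -0.004, -0.146]
[33.4, -26.2, 3.7, 0.005, -0.004, -0.146]
[36.9, -21.0, 3.6, 0.005, -0.004, -0.146]
[39.6, -15.4, 3.6, 0.005, -0.004, -0.146]
[41.4, -9.5, 3.5, 0.005, -0.004, -0.146]
[42.4, -3.3, 3.3, 0.005, -0.004, -0.146]
[42.4, 2.9, 3.2, 0.005, -0.004, -0.146]
[41.5, 9.0, 3.0, 0.005, -0.004, -0.146]
[39.8, 15.0, 2.8, 0.005, -0.004, -0.146]
```

>>> {"op": "play_rows", "data": {"increments": [[24.5,-34.7,3,0.005,-0.004,-0.146,120],[29,-31,3,0.005,-0.004,-0.146,120],[33,-26,3,0.005,-0.004,-0.146,120],[37,-21,3,0.005,-0.004,-0.146,120],[39.5,-15.5,3,0.005,-0.004,-0.146,120]]}}

```text
clock: 4.45
tcp_pos: [0.5478, -0.2499, 0.1915]
orientation: [2.893, 1.178, 0.053]
contact_force: [0.5, -1.1, 0.8]
grip_width: 0.0452
```

```bash
python3 -c "
from h import *
plan([.662,-.068,.17],-.077,6)"
```

```text
[34.7, -8.5, 4.2, 0.006, -0.002, -0.12]
[35.5, -4.3, 4.2, 0.006, -0.002, -0.12]
[35.7, 0.0, 4.1, 0.006, -0.002, -0.12]
[35.5, 4.3, 4.0, 0.006, -0.002, -0.12]
[34.7, 8.6, 3.9, 0.006, -0.002, -0.12]
[33.4, 12.7, 3.7, 0.006, -0.002, -0.12]
```

>>> {"op": "play_rows", "data": {"increments": [[34.7,-8.5,4,0.006,-0.002,-0.12,120],[35.5,-4.3,4,0.006,-0.002,-0.12,120],[35.7,0,4,0.006,-0.002,-0.12,120],[35.5,4.3,4,0.006,-0.002,-0.12,120],[34.7,8.6,4,0.006,-0.002,-0.12,120]]}}

```text
clock: 4.95
tcp_pos: [0.6492, -0.0879, 0.1757]
orientation: [2.392, 2.023, 0.019]
contact_force: [1.0, 0.4, -0.1]
grip_width: 0.0452
```

```bash
python3 -c "
from h import *
f=grab_frame('wrist'); cv2.imwrite('pics/w4.png',f['color'])
plan([.662,-.068,.15],-.077,1)
print(proj(f,[[.662,-.068,.0764]]))"
```

```text
[12.3, 7.8, 25.5, 0.016, -0.009, -0.076]
[[334.2587215  210.86075457]]
```

View pics/w4.png

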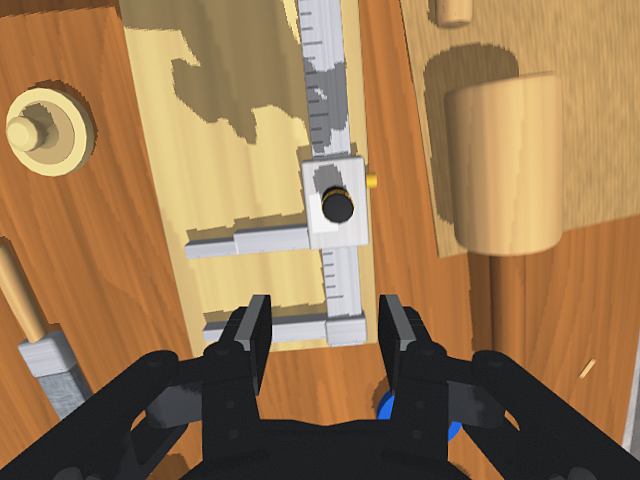

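The wrist view shows the black slide knob at (337,207), within about 4 px of the prediction. I'll finish the approach and check it at close range.

>>> {"op": "play_rows", "data": {"increments": [[13,8.5,20,0.016,-0.009,-0.076,120],[0,0,25,0,0,0,120],[0,0,25,0,0,0,120],[0,0,0,0,0,0,120]]}}

```text
clock: 5.4
tcp_pos: [0.6678, -0.0606, 0.1046]
orientation: [2.292, 2.145, 0.01]
contact_force: [-0.5, 0.1, -0.5]
grip_width: 0.0453
```

```bash
python3 -c "
from h import *
f=grab_frame('wrist'); cv2.imwrite('pics/w5.png',f['color'])
plan([.662,-.068,.058],-.077,1)
print(state()[1],proj(f,[[.662,-.068,.0764]]))"
```

```text
[-7.8, -7.0, 48.6, 0.009, -0.003, 0.01]
[ 0.66903134 -0.06085247  0.10664943] [[310.99454018 298.27091662]]
```

View pics/w5.png

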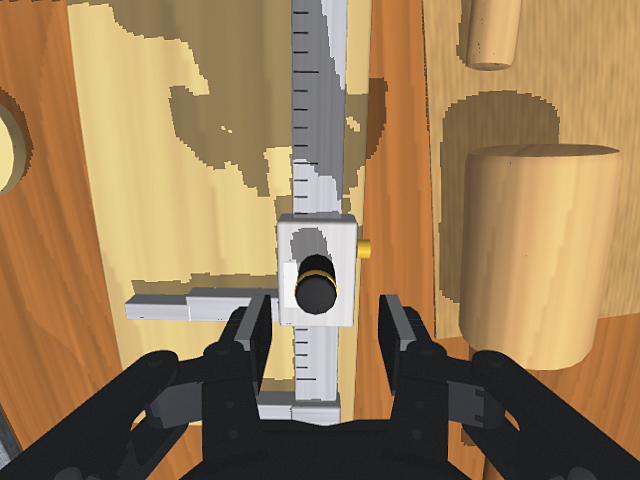

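The knob top is at (316,294), and the wrist view puts it at about (0.6645,-0.066). Wrist fixes agreed with the grasp at the vise, so I'll use that.

>>> {"op": "play_rows", "data": {"increments": [[-5,-4,15,0.009,-0.003,0.01,120],[0,0,20,0,0,0,120],[0,0,10,0,0,0,120],[0,0,0,0,0,0,120]]}}

```text
clock: 5.85
tcp_pos: [0.6675, -0.0682, 0.0638]
orientation: [2.306, 2.125, 0.005]
contact_force: [-1.0, -0.8, 0.5]
grip_width: 0.0453
```

```bash
python3 -c "
from h import *
plan([.6645,-.066,.058],-.077,1)
print(state()[1])"
```

```text
[2.0, -3.2, 5.8, 0.006, 0.001, -0.005]
[ 0.66748016 -0.06822076  0.06383785]
```

>>> {"op": "play_rows", "data": {"increments": [[2,-3,4,0.006,0,0,120],[0,0,0,0,0,0,255],[0,0,0,0,0,0,255],[0,0,0,0,0,0,255],[0,0,0,0,0,0,255]], "force": 25}}

```text
clock: 6.35
tcp_pos: [0.6629, -0.0664, 0.0614]
orientation: [-2.311, -2.127, 0.005]
contact_force: [1.9, 0.1, -6.1]
grip_width: 0.0208
```

```bash
python3 -c "
from h import *
s,p,M=state();print(p,M.round(3),s['contact_force'],s['grip_width'])"
```

```text
[ 0.66286114 -0.06641815  0.0614192 ] [[ 0.083  0.997 -0.003]
 [ 0.997 -0.083 -0.002]
 [-0.002 -0.003 -1.   ]] [ 1.90980278  0.10057943 -6.0632677 ] 0.020781252151526
```

Gripped (20.8 mm). Tool x is now the caliper's y, so I slide the jaw open about 62 mm.

>>> {"op": "play_rows", "data": {"increments": [[10,0,0,0,0,0,255],[16,0,0,0,0,0,255],[16,0,0,0,0,0,255],[16,0,0,0,0,0,255],[4,0,0,0,0,0,255]]}}

```text
clock: 6.85
tcp_pos: [0.6681, -0.0022, 0.0614]
orientation: [2.312, 2.125, -0.01]
contact_force: [-0.2, -0.9, -2.6]
grip_width: 0.0207
```

```bash
python3 -c "
from h import *
s,p,M=state();print(p,M.round(3),s['contact_force'],s['grip_width'])
f=grab_frame('wrist'); cv2.imwrite('pics/w6.png',f['color'])
"
```

```text
[ 0.66806853 -0.00218636  0.06139699] [[ 0.084  0.996 -0.004]
 [ 0.996 -0.084 -0.005]
 [-0.005 -0.003 -1.   ]] [-0.20464016 -0.88265617 -2.58343611] 0.020714159914258477
```

View pics/w6.png

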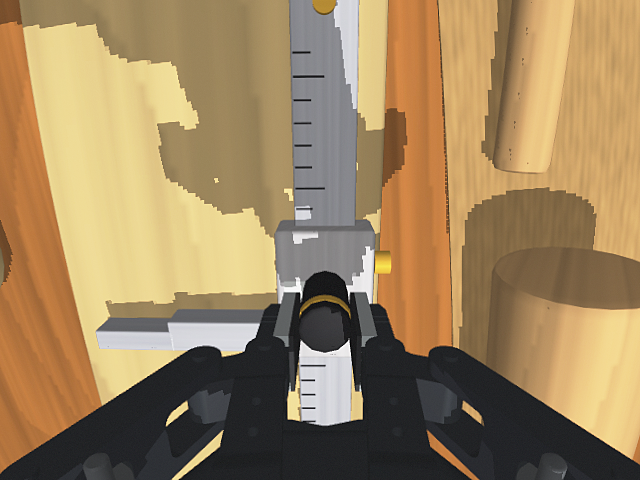

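The jaw moved 64 mm. I'll release, lift, and stop on the way back to measure the fixed jaw from the wrist.

>>> {"op": "play_rows", "data": {"increments": [[0,0,0,0,0,0,120],[0,0,0,0,0,0,120],[0,0,-30,0,0,0,120],[0,0,-50,0,0,0,120],[0,0,-40,0,0,0,120]]}}

```text
clock: 7.4
tcp_pos: [0.6657, 0.0004, 0.1793]
orientation: [-2.305, -2.123, 0.018]
contact_force: [1.0, -0.7, 0.1]
grip_width: 0.0452
```

```bash
python3 -c "
from h import *
plan([.59,-.22,.19],-.077,5)"
```

```text
[-45.2, -11.5, -1.9, -0.003, 0.001, -0.001]
[-45.2, -11.5, -1.9, -0.003, 0.001, -0.001]
[-45.2, -11.6, -2.0, -0.003, 0.001, -0.001]
[-45.1, -11.6, -2.0, -0.003, 0.001, -0.001]
[-45.1, -11.7, -2.1, -0.003, 0.001, -0.001]
```

>>> {"op": "play_rows", "data": {"increments": [[-45,-11.5,-2,-0.003,0,0,120],[-45,-11.5,-2,-0.003,0,0,120],[-45,-11.5,-2,-0.003,0,0,120],[-45,-11.5,-2,-0.003,0,0,120],[-45,-11.5,-2,-0.003,0,0,120]]}}

```text
clock: 7.9
tcp_pos: [0.5974, -0.2161, 0.2011]
orientation: [2.286, 2.133, 0.031]
contact_force: [0.3, 1.0, -0.2]
grip_width: 0.0458
```

>>> {"op": "play_rows", "data": {"increments": [[0,0,0,0,0,0,120],[0,0,0,0,0,0,120]]}}

```text
clock: 8.1
tcp_pos: [0.594, -0.2274, 0.2023]
orientation: [2.299, 2.112, 0.026]
contact_force: [-0.3, 0.3, -0.0]
grip_width: 0.0455
```

```bash
python3 -c "
from h import *
f=grab_frame('wrist'); cv2.imwrite('pics/w7.png',f['color']); T=grab_frame('top');S=grab_frame('side');cv2.imwrite('pics/s7.png',S['color']);cv2.imwrite('pics/t7.png',T['color'])
np.savez('w7.npz',**f)
print(state()[1],r.get_obs()['qvel'].round(3))"
```

```text
[ 0.59449963 -0.22578515  0.20188895] [-0.019  0.004 -0.017  0.004 -0.005 -0.001 -0.   ]
```

View pics/w7.png

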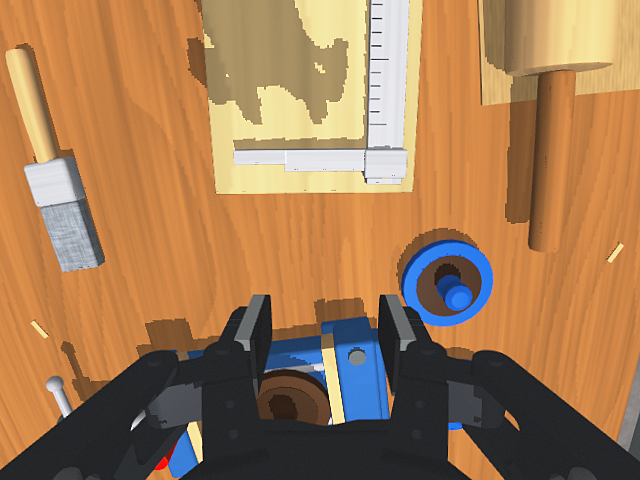

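View pics/t7.png

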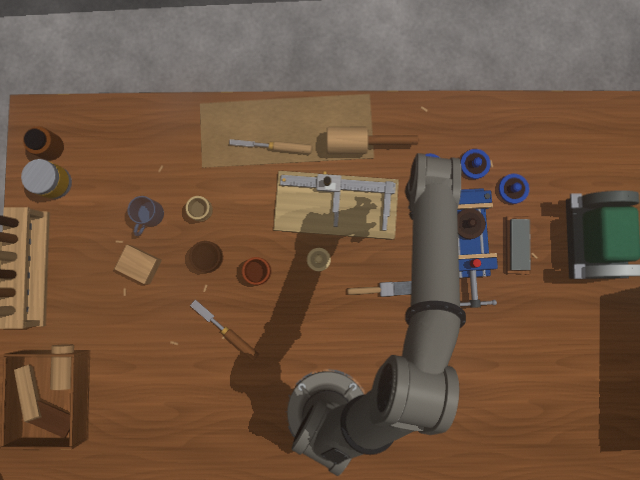

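The wrist view shows the fixed jaw's top edge running from (234,150) to (365,149), with the beam at its right. The blue lid at (447,282) stays clear of the jaw.

```bash
python3 -c "
from h import *
f=dict(np.load('w7.npz'))
f['k1']=float(f['k1'])
q=onplane(f,[(234,150),(285,149),(364,149),(235,163),(285,170)],.031);print(q.round(4).tolist())
b=onplane(f,[(216,193),(412,191)],.012);print(b.round(4).tolist())
T=grab_frame('top');crop(T,(330,205),70,'pics/t8.png',5)
f=grab_frame('wrist')
"
```

```text
[[0.5304, -0.1651, 0.031], [0.5723, -0.1681, 0.031], [0.6373, -0.1737, 0.031], [0.5297, -0.1757, 0.031], [0.5704, -0.1852, 0.031]]
[[0.5045, -0.2019, 0.012], [0.6814, -0.2159, 0.012]]
```

View pics/t8.png

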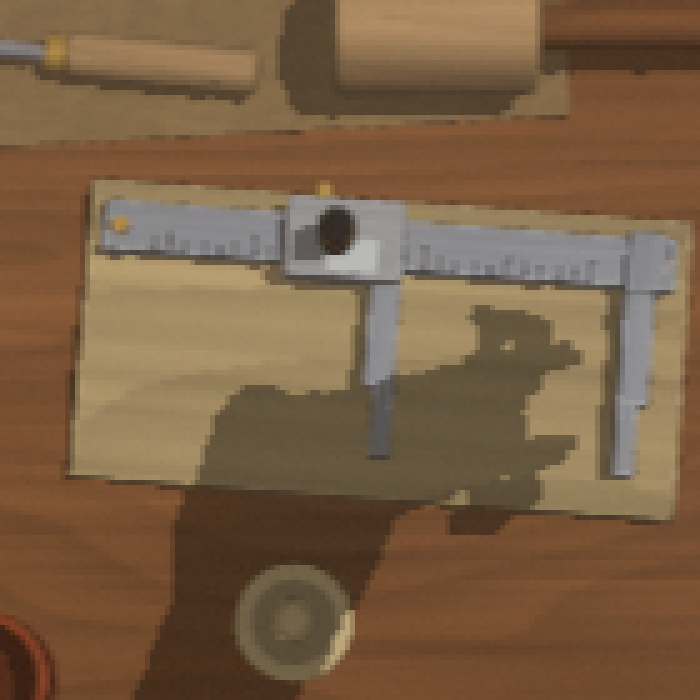

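```bash
python3 -c "
from h import *
plan([.540,-.412,.16],-.077,5)"
```

```text
[-38.2, -8.2, 8.1, 0.005, 0.0, -0.001]
[-38.2, -8.1, 8.2, 0.005, 0.0, -0.001]
[-38.2, -8.1, 8.2, 0.005, 0.0, -0.001]
[-38.2, -8.1, 8.3, 0.005, 0.0, -0.001]
[-38.2, -8.1, 8.3, 0.005, 0.0, -0.001]
```

>>> {"op": "play_rows", "data": {"increments": [[-38,-8,8,0.005,0,0,120],[-38,-8,8,0.005,0,0,120],[-38,-8,8,0.005,0,0,120],[-38,-8,8,0.005,0,0,120],[-30,-6,6,0.005,0,0,120]]}}

```text
clock: 8.85
tcp_pos: [0.5524, -0.3931, 0.1628]
orientation: [-2.28, -2.16, -0.012]
contact_force: [0.8, -1.2, 0.2]
grip_width: 0.0455
```

>>> {"op": "play_rows", "data": {"increments": [[0,0,0,0,0,0,120],[0,0,0,0,0,0,120]]}}

```text
clock: 9.05
tcp_pos: [0.5508, -0.3963, 0.1608]
orientation: [-2.283, -2.155, -0.009]
contact_force: [-0.5, 1.1, -0.1]
grip_width: 0.0452
```

```bash
python3 -c "
from h import *
f=grab_frame('wrist'); cv2.imwrite('pics/w9.png',f['color'])
plan([.540,-.415,.16],-.077,1)
print(proj(f,[[.54,-.415,.0825]]))
c=cloud(f);print(c[200:280:20,300:350:10,2].round(3))"
```

```text
[-19.1, -9.4, 0.6, 0.002, -0.005, 0.019]
[[306.99595037 280.42127462]]
[[0.028 0.028 0.03  0.03  0.031]
 [0.049 0.051 0.05  0.05  0.05 ]
 [0.05  0.051 0.051 0.051 0.05 ]
 [0.052 0.061 0.061 0.05  0.05 ]]
```

View pics/w9.png

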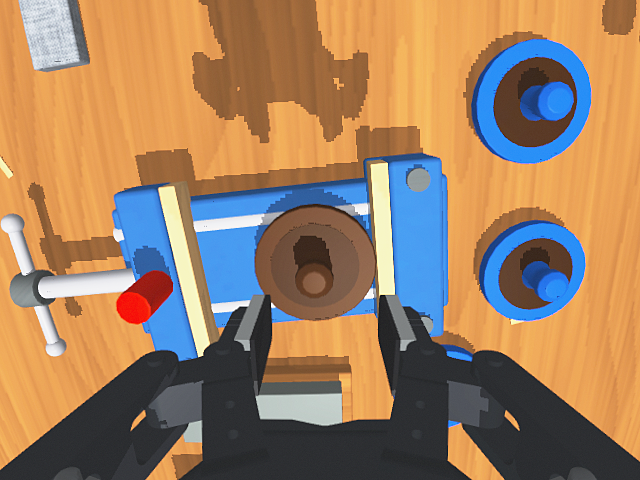

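The wrist view shows the walnut knob top at (315,277) and its rim circle centred near (315,263).

```bash
python3 -c "
from h import *
f=grab_frame('wrist')
print(onplane(f,[(315,277)],.0815),onplane(f,[(315,263)],.05))
p=onplane(f,[(315,277)],.0815)[0]
plan([p[0],p[1],.12],-.077,1)
"
```

```text
[[ 0.54490846 -0.41359149  0.0815    ]] [[ 0.54409489 -0.41564708  0.05      ]]
[-18.1, -4.9, 41.0, 0.002, -0.005, 0.02]
```

>>> {"op": "play_rows", "data": {"increments": [[-18,-5,20,0.002,-0.005,0.02,120],[0,0,25,0,0,0,120],[0,0,20,0,0,0,120],[0,0,0,0,0,0,120]]}}

```text
clock: 9.55
tcp_pos: [0.5472, -0.4113, 0.0933]
orientation: [2.299, 2.138, 0.002]
contact_force: [-0.5, 0.9, -0.1]
grip_width: 0.0452
```

```bash
python3 -c "
from h import *
f=grab_frame('wrist'); cv2.imwrite('pics/w10.png',f['color'])
plan([.5447,-.4145,.060],-.077,1)
"
```

```text
[-3.3, -3.4, 34.8, 0.004, 0.001, 0.005]
```

View pics/w10.png

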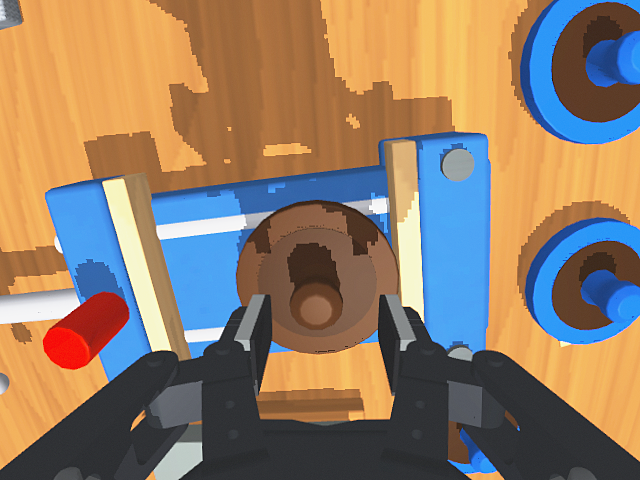

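The knob is at (317,304), near the middle of the pads. I'll descend and grasp.

>>> {"op": "play_rows", "data": {"increments": [[-3,-3,12,0.004,0,0,120],[0,0,15,0,0,0,120],[0,0,8,0,0,0,120],[0,0,0,0,0,0,120]]}}

```text
clock: 10.0
tcp_pos: [0.5464, -0.4148, 0.059]
orientation: [2.296, 2.138, -0.0]
contact_force: [-0.2, 0.6, 0.1]
grip_width: 0.0453
```

>>> {"op": "play_rows", "data": {"increments": [[0,0,0,0,0,0,255],[0,0,0,0,0,0,255],[0,0,0,0,0,0,255],[0,0,0,0,0,0,255]], "force": 40}}

```text
clock: 10.4
tcp_pos: [0.5426, -0.4156, 0.0596]
orientation: [-2.301, -2.138, 0.008]
contact_force: [1.4, -0.2, -0.7]
grip_width: 0.0246
```

>>> {"op": "play_rows", "data": {"increments": [[0,0,-10,0,0,0,255],[0,0,-30,0,0,0,255],[0,0,-40,0,0,0,255],[0,0,-30,0,0,0,255],[0,0,0,0,0,0,255]]}}

```text
clock: 10.9
tcp_pos: [0.5452, -0.4144, 0.1764]
orientation: [2.298, 2.139, -0.004]
contact_force: [0.2, -0.0, -0.8]
grip_width: 0.0246
```

```bash
python3 -c "
from h import *
f=grab_frame('wrist'); cv2.imwrite('pics/w11.png',f['color'])
print(r.get_obs()['grip_width'])
plan([.586,-.116,.14],-.077,7)
"
```

```text
0.024476859760581702
[42.9, 2.9, 4.8, -0.0, 0.0, 0.001]
[42.9, 2.9, 4.8, -0.0, 0.0, 0.001]
[42.9, 2.8, 4.8, -0.0, 0.0, 0.001]
[42.9, 2.8, 4.9, -0.0, 0.0, 0.001]
[42.9, 2.8, 4.9, -0.0, 0.0, 0.001]
[42.9, 2.7, 4.9, -0.0, 0.0, 0.001]
[42.9, 2.7, 4.9, -0.0, 0.0, 0.001]
```

View pics/w11.png

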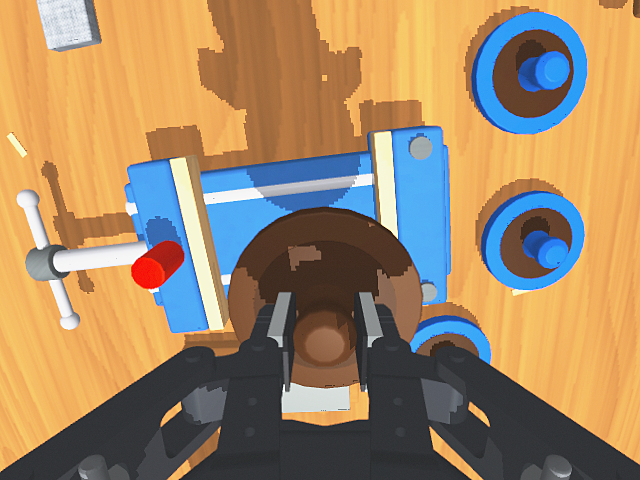

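The lid is held level with its knob at (325,342), clear of the vise. I'll carry it to the caliper.

>>> {"op": "play_rows", "data": {"increments": [[43,3,0,0,0,0,255],[43,3,0,0,0,0,255],[43,3,0,0,0,0,255],[43,3,2,0,0,0,255],[43,3,4,0,0,0,255]]}}

```text
clock: 11.45
tcp_pos: [0.572, -0.2031, 0.1635]
orientation: [-2.314, -2.124, 0.013]
contact_force: [1.3, 0.6, -0.8]
grip_width: 0.0245
```

>>> {"op": "play_rows", "data": {"increments": [[40,3,5,0,0,0,255],[28,2,5,0,0,0,255],[0,0,0,0,0,0,255]]}}

```text
clock: 11.75
tcp_pos: [0.5818, -0.1229, 0.1497]
orientation: [-2.297, -2.133, 0.011]
contact_force: [0.2, -0.7, -1.1]
grip_width: 0.0249
```

```bash
python3 -c "
from h import *
f=grab_frame('wrist'); cv2.imwrite('pics/w12.png',f['color'])
plan([.586,-.116,.06],-.077,1)
"
```

```text
[9.7, 4.7, 89.7, -0.01, 0.002, 0.001]
```

View pics/w12.png

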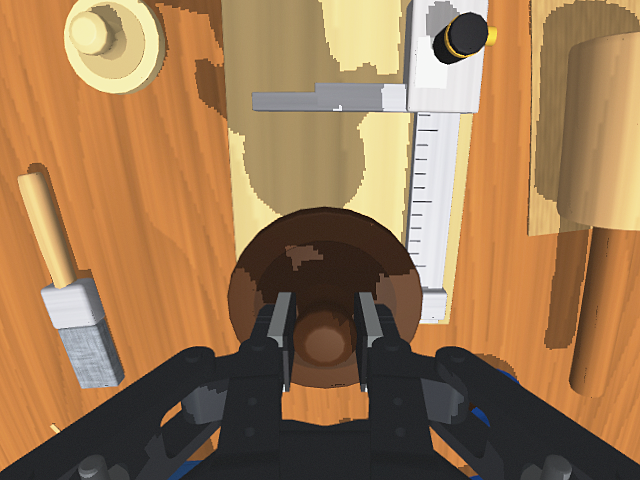

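The lid is above the gap: the moving jaw shows at y≈100 px and the beam at x≈440 px, both clear of the rim. I'll lower it.

>>> {"op": "play_rows", "data": {"increments": [[11,3,20,-0.01,0.002,0,255],[2,1,25,0,0,0,255],[0,0,25,0,0,0,255],[0,0,10,0,0,0,255],[0,0,0,0,0,0,255]]}}

```text
clock: 12.3
tcp_pos: [0.5854, -0.1189, 0.0659]
orientation: [2.31, 2.128, -0.005]
contact_force: [0.6, -0.4, -0.5]
grip_width: 0.0244
```

```bash
python3 -c "
from h import *
f=grab_frame('wrist'); cv2.imwrite('pics/w13.png',f['color'])
plan([.586,-.113,.0415],-.077,1);print(r.get_obs()['contact_force'])
"
```

```text
[6.2, -0.1, 25.1, -0.0, 0.003, -0.005]
[-0.39983548  0.46316809 -1.14796672]
```

View pics/w13.png

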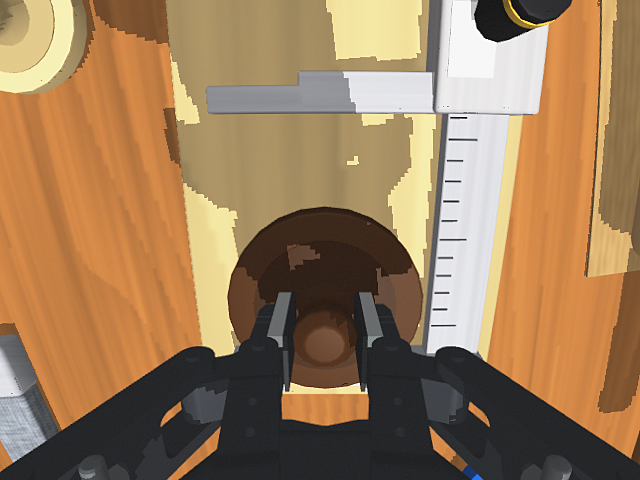

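>>> {"op": "play_rows", "data": {"increments": [[6,-3,8,0,0.003,-0.005,255],[0,0,8,0,0,0,255],[0,0,5,0,0,0,255],[0,0,2,0,0,0,255],[0,0,0,0,0,0,255]]}}

```text
clock: 12.85
tcp_pos: [0.5851, -0.1138, 0.0449]
orientation: [2.304, 2.13, 0.004]
contact_force: [0.4, -0.1, -1.1]
grip_width: 0.0246
```

```bash
python3 -c "
from h import *
plan([.583,-.113,.0415],-.077,1);print(r.get_obs()['contact_force'])
"
```

```text
[0.6, -2.1, 3.4, 0.005, 0.001, -0.002]
[ 0.41714455 -0.11924157 -1.1496427 ]
```

>>> {"op": "play_rows", "data": {"increments": [[0,-1,2,0.005,0,0,255],[0,0,1,0,0,0,255],[0,0,1,0,0,0,255],[0,0,0,0,0,0,255]]}}

```text
clock: 13.25
tcp_pos: [0.5847, -0.1138, 0.0412]
orientation: [2.306, 2.132, -0.0]
contact_force: [-0.6, -0.2, -0.2]
grip_width: 0.0244
```

```bash
python3 -c "
from h import *
plan([.583,-.113,.0415],-.077,1);print(r.get_obs()['contact_force'])
"
```

```text
[0.6, -1.7, -0.3, 0.001, 0.001, -0.001]
[-0.61638567 -0.17083644 -0.24866946]
```

>>> {"op": "play_rows", "data": {"increments": [[0,0,1.5,0,0,0,255],[0,0,0,0,0,0,255]]}}

```text
clock: 13.45
tcp_pos: [0.5853, -0.1138, 0.0413]
orientation: [2.305, 2.131, 0.0]
contact_force: [0.2, 0.3, -0.6]
grip_width: 0.0247
```

>>> {"op": "play_rows", "data": {"increments": [[0,0,3,0,0,0,255],[0,0,2,0,0,0,255]]}}

```text
clock: 13.65
tcp_pos: [0.5858, -0.1139, 0.0408]
orientation: [2.305, 2.129, -0.002]
contact_force: [-8.7, 0.4, 19.5]
grip_width: 0.0241
```

Firm contact with the board at z≈0.041, so the lid is down. I'll release and back up.

>>> {"op": "play_rows", "data": {"increments": [[0,0,-0.5,0,0,0,120],[0,0,0,0,0,0,120],[0,0,-25,0,0,0,120],[0,0,-50,0,0,0,120],[0,0,-30,0,0,0,120]]}}

```text
clock: 14.15
tcp_pos: [0.5827, -0.1131, 0.1444]
orientation: [-2.304, -2.13, 0.01]
contact_force: [1.1, -0.2, 0.8]
grip_width: 0.0454
```

```bash
python3 -c "
from h import *
f=grab_frame('wrist'); cv2.imwrite('pics/w14.png',f['color'])
plan([.668,-.002,.14],-.077,3)
"
```

```text
[39.2, 24.7, 2.7, -0.0, 0.001, -0.001]
[39.2, 24.7, 2.7, -0.0, 0.001, -0.001]
[39.2, 24.8, 2.8, -0.0, 0.001, -0.001]
```

View pics/w14.png

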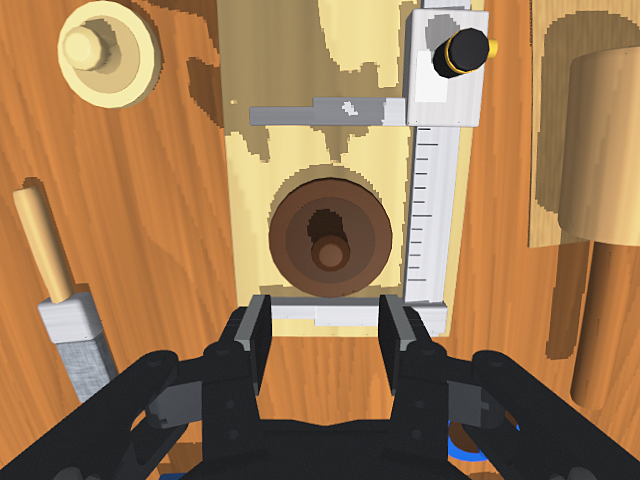

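The walnut lid stands flat with its rim centred near (330,237), just clear of the fixed jaw at y≈305. Next is the slide knob at (465,45).

>>> {"op": "play_rows", "data": {"increments": [[39,25,3,0,0,0,120],[39,25,3,0,0,0,120],[37,23,8,0,0,0,120],[0,0,0,0,0,0,120]]}}

```text
clock: 14.6
tcp_pos: [0.6711, -0.0048, 0.1352]
orientation: [2.311, 2.12, 0.001]
contact_force: [0.1, 1.0, 0.5]
grip_width: 0.0451
```

```bash
python3 -c "
from h import *
f=grab_frame('wrist'); cv2.imwrite('pics/w15.png',f['color'])
plan([.668,-.002,.08],-.077,2)
print(proj(f,[.668,-.002,.0764]))
"
```

```text
[3.3, -1.4, 27.6, 0.002, 0.003, -0.006]
[3.2, -1.3, 27.6, 0.002, 0.003, -0.006]
[[315.89321236 257.90029667]]
```

View pics/w15.png

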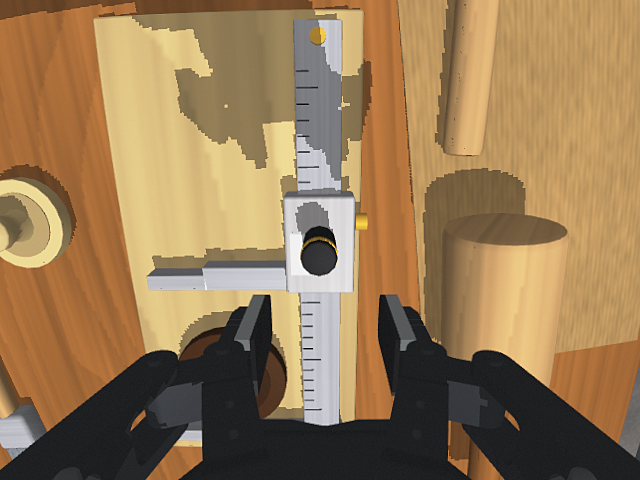

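The slide knob is at (319,257), as predicted. I'll grip it gently.

>>> {"op": "play_rows", "data": {"increments": [[5,-1,27,0,0.003,-0.006,120],[2,0,27,0,0,0,120],[0,0,17,0,0,0,120],[0,0,0,0,0,0,120]]}}

```text
clock: 15.05
tcp_pos: [0.6689, -0.0061, 0.0609]
orientation: [2.309, 2.12, -0.004]
contact_force: [-1.3, -0.5, -0.5]
grip_width: 0.0456
```

```bash
python3 -c "
from h import *
plan([.668,-.002,.061],-.077,1)
"
```

```text
[4.0, -1.3, -0.1, 0.004, 0.006, -0.009]
```

>>> {"op": "play_rows", "data": {"increments": [[4,-1,0,0.004,0.006,-0.009,120],[0,0,0,0,0,0,255],[0,0,0,0,0,0,255],[0,0,0,0,0,0,255],[0,0,0,0,0,0,255]], "force": 20}}

```text
clock: 15.55
tcp_pos: [0.6679, -0.0041, 0.0623]
orientation: [2.307, 2.132, -0.001]
contact_force: [1.9, 0.5, -6.9]
grip_width: 0.0206
```

>>> {"op": "play_rows", "data": {"increments": [[-8,0,0,0,0,0,255],[-8,0,0,0,0,0,255],[-8,0,0,0,0,0,255],[-6,0,0,0,0,0,255],[0,0,0,0,0,0,255]]}}

```text
clock: 16.05
tcp_pos: [0.6654, -0.035, 0.0623]
orientation: [-2.305, -2.133, -0.002]
contact_force: [1.5, -0.3, -4.2]
grip_width: 0.021
```

>>> {"op": "play_rows", "data": {"increments": [[-2,0,0,0,0,0,255],[-2,0,0,0,0,0,255],[0,0,0,0,0,0,255]]}}

```text
clock: 16.35
tcp_pos: [0.665, -0.0397, 0.0623]
orientation: [-2.306, -2.133, -0.002]
contact_force: [1.4, 1.0, -5.4]
grip_width: 0.0208
```

```bash
python3 -c "
from h import *
f=grab_frame('wrist'); cv2.imwrite('pics/w16.png',f['color'])
s,p,M=state();print(p,s['contact_force'],M.round(3)[:,0])
"
```

```text
[ 0.66505852 -0.03966563  0.06229056] [ 0.84978557  0.23024109 -4.92519853] [0.078 0.997 0.001]
```

View pics/w16.png

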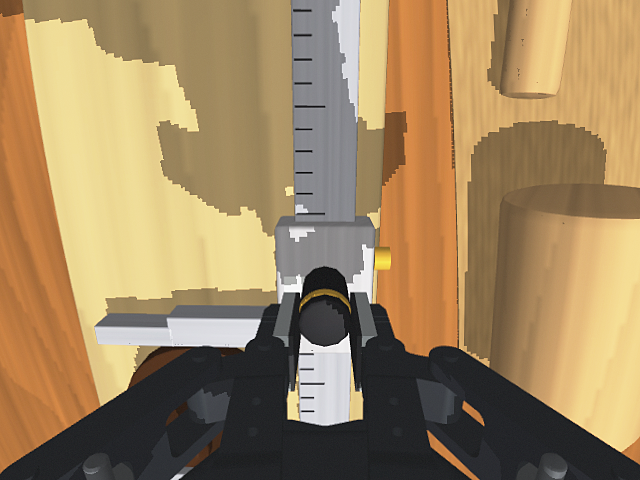

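The moving jaw is nearly at the lid's rim. I'll continue in small steps and watch the force.

>>> {"op": "play_rows", "data": {"increments": [[-1.5,0,0,0,0,0,255],[-1.5,0,0,0,0,0,255],[0,0,0,0,0,0,255]]}}

```text
clock: 16.7
tcp_pos: [0.6649, -0.0418, 0.0623]
orientation: [-2.304, -2.134, -0.003]
contact_force: [0.6, 1.5, -5.1]
grip_width: 0.0207
```

>>> {"op": "play_rows", "data": {"increments": [[-1.5,0,0,0,0,0,255],[-1,0,0,0,0,0,255],[0,0,0,0,0,0,255]]}}

```text
clock: 17.0
tcp_pos: [0.6647, -0.044, 0.0623]
orientation: [-2.304, -2.134, -0.003]
contact_force: [0.5, 1.8, -5.2]
grip_width: 0.0208
```

>>> {"op": "play_rows", "data": {"increments": [[-1,0,0,0,0,0,255],[0,0,0,0,0,0,255]]}}

```text
clock: 17.2
tcp_pos: [0.6646, -0.045, 0.0623]
orientation: [-2.303, -2.134, -0.003]
contact_force: [0.9, 2.0, -4.5]
grip_width: 0.021
```

>>> {"op": "play_rows", "data": {"increments": [[-1,0,0,0,0,0,255],[0,0,0,0,0,0,255]]}}

```text
clock: 17.4
tcp_pos: [0.6646, -0.0459, 0.0623]
orientation: [-2.303, -2.134, -0.004]
contact_force: [1.1, 1.6, -4.7]
grip_width: 0.0206
```

>>> {"op": "play_rows", "data": {"increments": [[-1,0,0,0,0,0,255],[0,0,0,0,0,0,255]]}}

```text
clock: 17.6
tcp_pos: [0.6646, -0.0459, 0.0623]
orientation: [-2.302, -2.134, -0.005]
contact_force: [1.2, 2.0, -4.9]
grip_width: 0.0209
```

>>> {"op": "play_rows", "data": {"increments": [[-1,0,0,0,0,0,255],[0,0,0,0,0,0,255]]}}

```text
clock: 17.8
tcp_pos: [0.6646, -0.0459, 0.0623]
orientation: [-2.301, -2.135, -0.007]
contact_force: [1.1, 2.3, -5.5]
grip_width: 0.0205
```

The jaw has stopped at y=-0.0459, so contact is made. A hold needs several commanded rows in a row.

>>> {"op": "play_rows", "data": {"increments": [[-1.5,0,0,0,0,0,255],[-1.5,0,0,0,0,0,255],[-1.5,0,0,0,0,0,255]]}}

```text
clock: 18.1
tcp_pos: [0.6646, -0.046, 0.0623]
orientation: [-2.296, -2.135, -0.013]
contact_force: [1.3, 6.4, -4.9]
grip_width: 0.0206
```

>>> {"op": "play_rows", "data": {"increments": [[-2,0,0,0,0,0,255],[-2,0,0,0,0,0,255],[-2,0,0,0,0,0,255]]}}

```text
clock: 18.4
tcp_pos: [0.6646, -0.0459, 0.0623]
orientation: [-2.289, -2.136, -0.022]
contact_force: [1.4, 7.2, -6.0]
grip_width: 0.0211
```

About 7 N at the tool, less 2 N slide friction, leaves roughly 5 N on the lid. I'll hold once more, then back off.

>>> {"op": "play_rows", "data": {"increments": [[-2.5,0,0,0,0,0,255],[-2.5,0,0,0,0,0,255],[-2.5,0,0,0,0,0,255]]}}

```text
clock: 18.7
tcp_pos: [0.6646, -0.046, 0.0623]
orientation: [-2.28, -2.137, -0.032]
contact_force: [1.9, 8.5, -6.1]
grip_width: 0.0208
```

```bash
python3 -c "
from h import *
S=grab_frame('side');T=grab_frame('top');crop(S,(300,240),70,'pics/s17.png',5);crop(T,(340,205),70,'pics/t17.png')
plan([.668,-.002,.061],-.077,1)
"
```

```text
[44.0, 0.6, 2.4, 0.002, -0.026, 0.012]
```

View pics/s17.png

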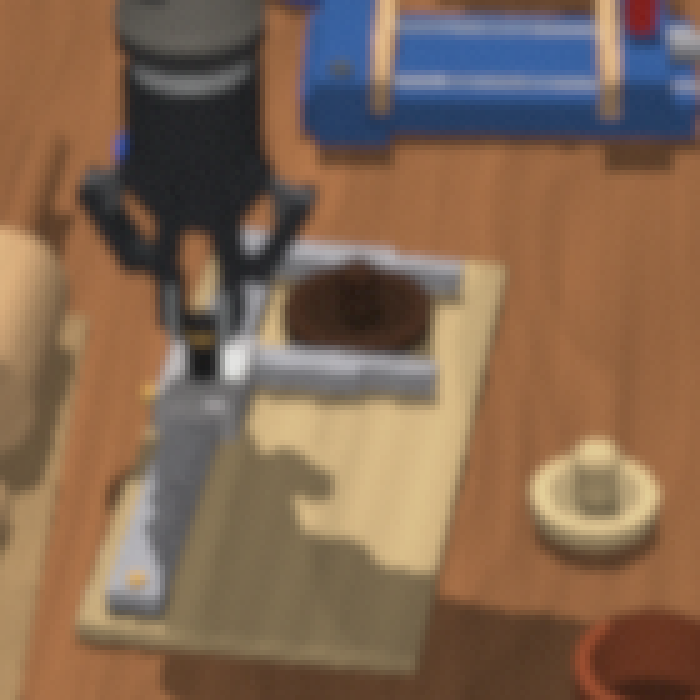

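The side view shows the lid at crop (360,305), held between both jaws. Backing off.

>>> {"op": "play_rows", "data": {"increments": [[6,0,0,0,-0.026,0,255],[8,0,0,0,0,0,255],[8,0,0,0,0,0,255],[8,0,0,0,0,0,255],[0,0,0,0,0,0,255]]}}

```text
clock: 19.3
tcp_pos: [0.6665, -0.0222, 0.0623]
orientation: [2.292, 2.139, -0.007]
contact_force: [0.3, 2.7, -5.6]
grip_width: 0.0208
```

>>> {"op": "play_rows", "data": {"increments": [[0,0,0,0,0,0,120],[0,0,0,0,0,0,120],[0,0,-30,0,0,0,120],[0,0,-40,0,0,0,120],[0,0,-30,0,0,0,120]]}}

```text
clock: 19.8
tcp_pos: [0.6643, -0.0208, 0.1625]
orientation: [2.297, 2.142, -0.012]
contact_force: [0.7, -0.0, 0.5]
grip_width: 0.0455
```

```bash
python3 -c "
from h import *
plan([.585,-.12,.14],-.077,3)
"
```

```text
[-34.8, -24.0, 7.8, -0.002, 0.002, 0.003]
[-34.8, -24.0, 7.7, -0.002, 0.002, 0.003]
[-34.9, -23.9, 7.6, -0.002, 0.002, 0.003]
```

>>> {"op": "play_rows", "data": {"increments": [[-35,-24,7,0,0,0,120],[-35,-24,7,0,0,0,120],[-32,-22,7,0,0,0,120],[0,0,0,0,0,0,120]]}}

```text
clock: 20.2
tcp_pos: [0.5911, -0.119, 0.1507]
orientation: [2.287, 2.137, 0.008]
contact_force: [0.3, -0.9, 0.1]
grip_width: 0.0452
```

```bash
python3 -c "
from h import *
f=grab_frame('wrist'); cv2.imwrite('pics/w18.png',f['color']);np.savez('w18.npz',**f)
print(state()[1])
"
```

```text
[ 0.59327203 -0.1162546   0.15166321]
```

View pics/w18.png

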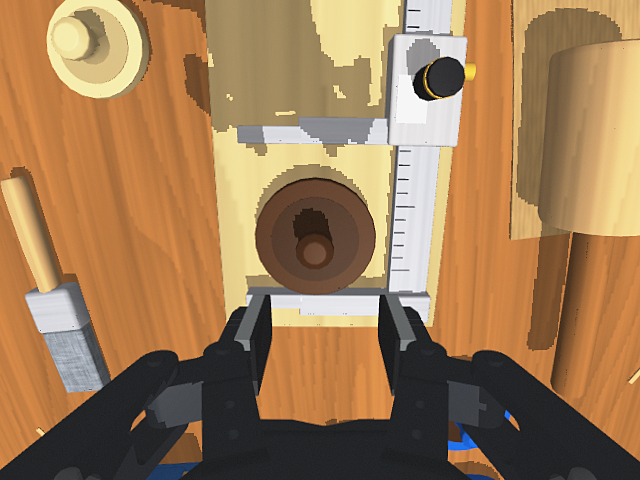

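The jaw (lower edge at y≈143) is well clear of the lid's rim (top at y≈178). The lid's knob is at (315,250).

```bash
python3 -c "
from h import *
f=dict(np.load('w18.npz'));f['k1']=float(f['k1'])
p=onplane(f,[(315,249)],.062)[0];q=onplane(f,[(315,236)],.032)[0];print(p,q)
m=(p+q)/2
plan([m[0],m[1],.10],-.077,1)
"
```

```text
[ 0.58717359 -0.12105408  0.062     ] [ 0.58682975 -0.12116241  0.032     ]
[-5.1, -6.7, 51.6, 0.015, 0.002, 0.012]
```

>>> {"op": "play_rows", "data": {"increments": [[-5,-6,30,0.015,0,0.012,120],[0,0,30,0,0,0,120],[0,0,25,0,0,0,120],[0,0,10,0,0,0,120],[0,0,0,0,0,0,120]]}}

```text
clock: 20.75
tcp_pos: [0.5942, -0.1175, 0.0588]
orientation: [2.299, 2.13, 0.013]
contact_force: [-0.9, 0.5, -0.2]
grip_width: 0.0453
```

```bash
python3 -c "
from h import *
plan([.587,-.121,.041],-.077,1)
f=grab_frame('wrist'); cv2.imwrite('pics/w19.png',f['color'])
"
```

```text
[-4.1, -7.2, 17.7, 0.011, -0.001, 0.001]
```

View pics/w19.png

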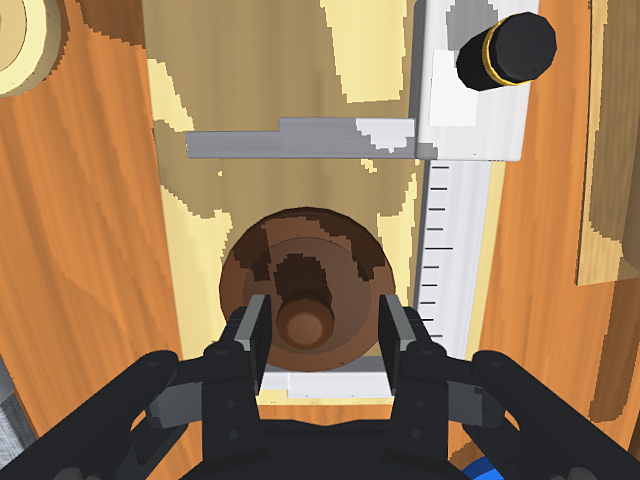

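The knob is at (305,324), left of the pad midpoint at 326, which agrees with the 7 mm correction.

>>> {"op": "play_rows", "data": {"increments": [[-4,-7,3,0.011,0,0,120],[0,0,10,0,0,0,120],[0,0,2,0,0,0,120],[0,0,0,0,0,0,120]]}}

```text
clock: 21.2
tcp_pos: [0.5898, -0.1209, 0.0471]
orientation: [2.301, 2.133, 0.008]
contact_force: [-0.0, -0.1, 0.2]
grip_width: 0.0452
```

```bash
python3 -c "
from h import *
plan([.587,-.121,.041],-.077,1)
"
```

```text
[-0.3, -2.8, 6.1, 0.006, -0.001, 0.001]
```

>>> {"op": "play_rows", "data": {"increments": [[0,-2,4,0.006,0,0,120],[0,0,0,0,0,0,120],[0,0,0,0,0,0,255],[0,0,0,0,0,0,255],[0,0,0,0,0,0,255]], "force": 40}}

```text
clock: 21.7
tcp_pos: [0.5883, -0.1208, 0.0436]
orientation: [2.303, 2.135, 0.002]
contact_force: [-0.7, 0.2, -1.1]
grip_width: 0.0242
```

```bash
python3 -c "
from h import *
print(state()[1])
T=grab_frame('top');crop(T,(210,240),70,'pics/t20.png',5)
S=grab_frame('side');crop(S,(320,340),80,'pics/s20.png',5)
"
```

```text
[ 0.58827616 -0.120819    0.04361458]
```

View pics/t20.png

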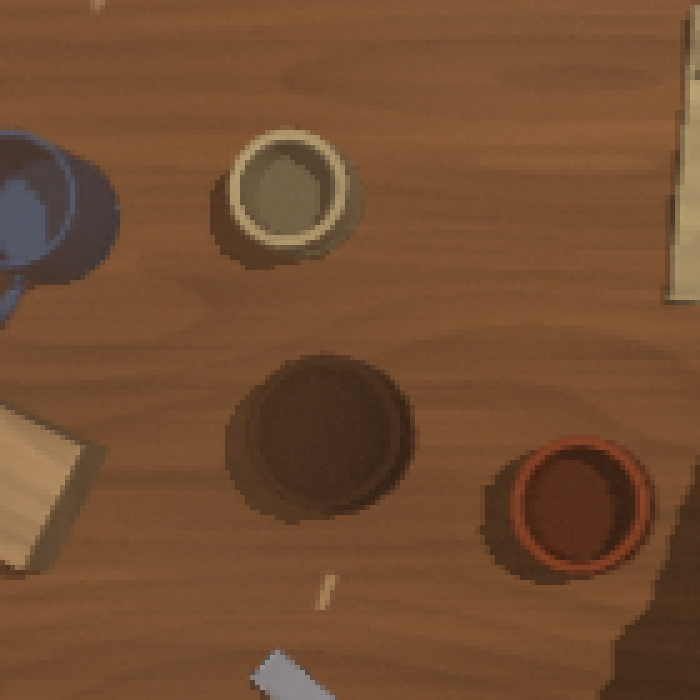

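View pics/s20.png

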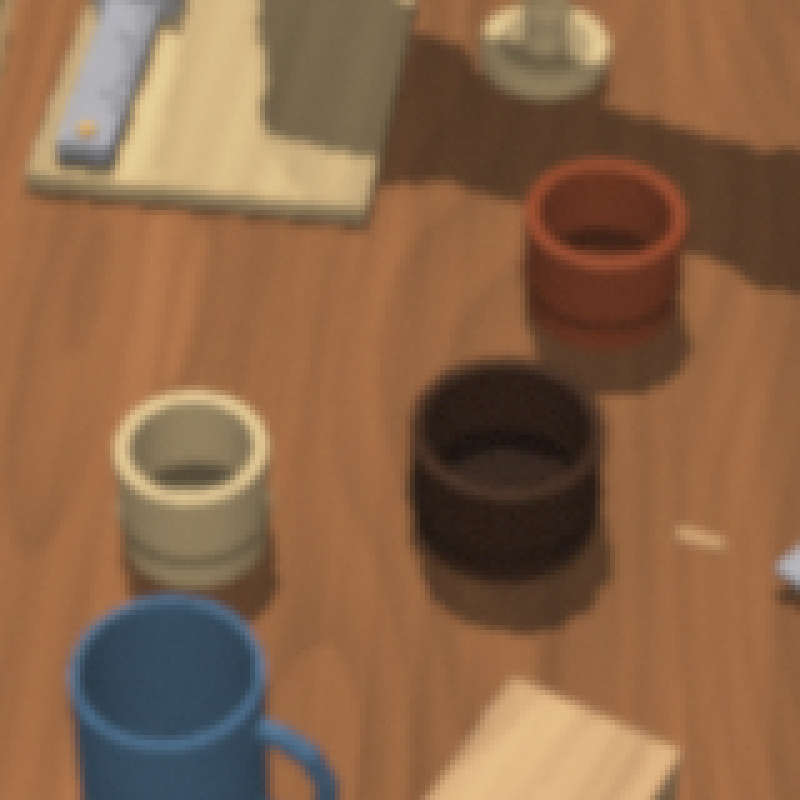

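Lid gripped (24.2 mm). The walnut box's rim is centred near top-crop (325,432) and side-crop (507,428).

```bash
python3 - <<'E'
from h import *
T=grab_frame('top');S=grab_frame('side')
tb=lambda x,y:pk(x,y,(210,240),70,5); sb=lambda x,y:pk(x,y,(320,340),80,5)
print("walnut",tri([T,S],[tb(325,432),sb(507,428)]))
print("maple",tri([T,S],[tb(291,190),sb(191,447)]))
print("cherry",tri([T,S],[tb(583,507),sb(607,213)]))
plan([.48,.15,.19],-.077,7)
E
```

```text
walnut (array([0.45049032, 0.35080596, 0.05924189]), [1.5, 1.5])
maple (array([0.59119584, 0.37260728, 0.0588575 ]), [1.8, 1.8])
cherry (array([0.40690086, 0.20224008, 0.05907596]), [1.7, 1.7])
[37.4, -18.3, -20.9, 0.0, -0.0, 0.0]
[37.4, -18.3, -20.9, 0.0, -0.0, 0.0]
[37.4, -18.3, -20.9, 0.0, -0.0, 0.0]
[37.4, -18.3, -20.9, 0.0, -0.0, 0.0]
[37.4, -18.4, -20.9, 0.0, -0.0, 0.0]
[37.4, -18.4, -20.9, 0.0, -0.0, 0.0]
[37.4, -18.4, -20.9, 0.0, -0.0, 0.0]
```

>>> {"op": "play_rows", "data": {"increments": [[0,0,-15,0,0,0,255],[0,0,-40,0,0,0,255],[0,0,-45,0,0,0,255],[20,-10,-40,0,0,0,255],[40,-20,0,0,0,0,255]]}}

```text
clock: 22.4
tcp_pos: [0.5633, -0.0636, 0.1911]
orientation: [2.314, 2.124, 0.0]
contact_force: [1.0, 1.0, -1.5]
grip_width: 0.0247
```

```bash
python3 -c "
from h import *
plan([.45,.24,.19],-.077,8);print(r.get_obs()['joints'].round(2))
"
```

```text
[36.6, -17.3, 0.1, 0.0, 0.0, -0.001]
[36.6, -17.3, 0.1, 0.0, 0.0, -0.001]
[36.6, -17.3, 0.1, 0.0, 0.0, -0.001]
[36.7, -17.2, 0.1, 0.0, 0.0, -0.001]
[36.7, -17.2, 0.1, 0.0, 0.0, -0.001]
[36.7, -17.2, 0.1, 0.0, 0.0, -0.001]
[36.7, -17.1, 0.1, 0.0, 0.0, -0.001]
[36.7, -17.1, 0.1, 0.0, 0.0, -0.001]
[ 0.32  0.37 -0.39  1.84  0.17  0.96 -0.24]
```

>>> {"op": "play_rows", "data": {"increments": [[36.5,-17,0,0,0,0,255],[36.5,-17,0,0,0,0,255],[36.5,-17,0,0,0,0,255],[36.5,-17,0,0,0,0,255],[36.5,-17,0,0,0,0,255]]}}

```text
clock: 22.9
tcp_pos: [0.4928, 0.1317, 0.1994]
orientation: [2.311, 2.114, 0.013]
contact_force: [-0.4, 0.4, -0.5]
grip_width: 0.0247
```

>>> {"op": "play_rows", "data": {"increments": [[36,-17,0,0,0,0,255],[36,-17,0,0,0,0,255],[20,-10,0,0,0,0,255],[0,0,0,0,0,0,255],[0,0,0,0,0,0,255]]}}

```text
clock: 23.4
tcp_pos: [0.4521, 0.2378, 0.205]
orientation: [2.297, 2.127, 0.023]
contact_force: [0.0, -1.2, -1.3]
grip_width: 0.0241
```

```bash
python3 -c "
from h import *
f=grab_frame('wrist'); cv2.imwrite('pics/w21.png',f['color']);np.savez('w21.npz',**f)
print(state()[1],proj(f,[.4505,.351,.06]))
plan([.4505,.351,.15],-.077,3)
"
```

```text
[0.45220953 0.23783324 0.20504582] [[304.66011872  73.68877111]]
[37.5, -3.8, 18.4, 0.006, -0.001, -0.0]
[37.5, -3.7, 18.4, 0.006, -0.001, -0.0]
[37.5, -3.6, 18.4, 0.006, -0.001, -0.0]
```

View pics/w21.png

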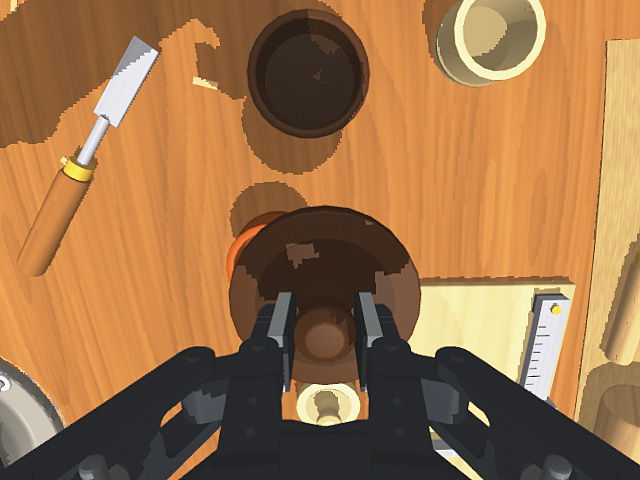

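The wrist view shows the walnut box's rim at about (308,70), close to the predicted (305,74). I'll enlarge it for a precise fix.

```bash
python3 - <<'E'
from h import *
f=dict(np.load('w21.npz'));f['k1']=float(f['k1'])
im=f['color'][0:160,220:400].astype(float)
im=np.clip(im*2.2,0,255).astype(np.uint8)
cv2.imwrite('pics/w21c.png',cv2.resize(im,None,fx=4,fy=4,interpolation=cv2.INTER_CUBIC))
E
```

```text
(no output)
```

View pics/w21c.png

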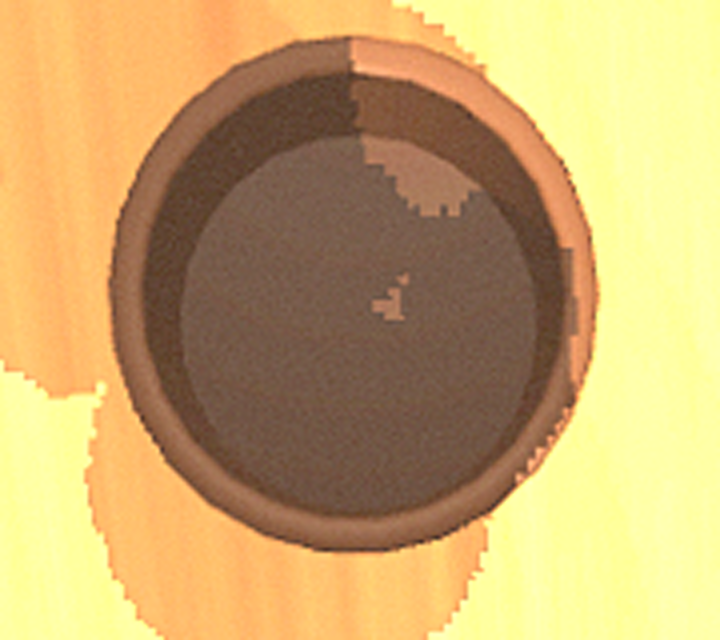

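```bash
cat >> h.py <<'E'
def circ(P):
    P=np.asarray(P)[:,:2];A=np.c_[2*P,np.ones(len(P))];s=np.linalg.lstsq(A,(P**2).sum(1),rcond=None)[0]
    return s[:2],np.sqrt(s[2]+s[:2]@s[:2])
E
python3 - <<'E'
from h import *
f=dict(np.load('w21.npz'));f['k1']=float(f['k1'])
pts=[(110,285),(597,285),(350,37),(355,551),(180,125),(530,130),(165,455),(545,450)]
px=[(220+(x+.5)/4-.5,(y+.5)/4-.5) for x,y in pts]
print(circ(onplane(f,px,.060)))
plan([.4505,.351,.15],-.077,3)
E
```

```text
(array([0.45279854, 0.34945223]), np.float64(0.04351658173372537))
[37.5, -3.8, 18.4, 0.006, -0.001, -0.0]
[37.5, -3.7, 18.4, 0.006, -0.001, -0.0]
[37.5, -3.6, 18.4, 0.006, -0.001, -0.0]
```

```bash
python3 - <<'E'
from h import *
f=dict(np.load('w21.npz'));f['k1']=float(f['k1'])
im=f['color'][180:420,200:450].astype(float)
im=np.clip(im*2.2,0,255).astype(np.uint8)
cv2.imwrite('pics/w21d.png',cv2.resize(im,None,fx=3,fy=3,interpolation=cv2.INTER_CUBIC))
E
```

```text
(no output)
```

View pics/w21d.png

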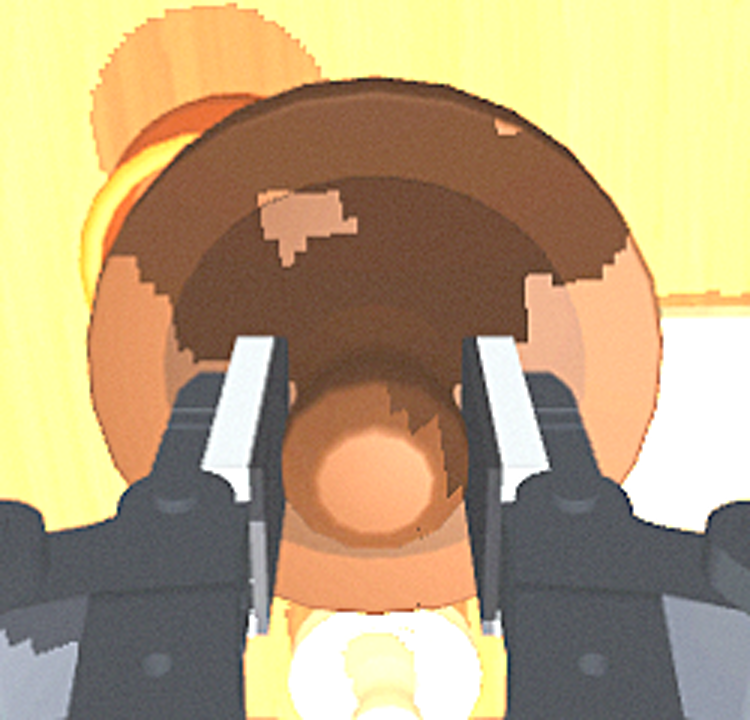

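```bash
python3 - <<'E'
from h import *
f=dict(np.load('w21.npz'));f['k1']=float(f['k1'])
pts=[(90,345),(661,345),(375,94),(375,612),(625,235),(130,240),(100,420),(650,425),(300,605),(440,606)]
px=[(200+(x+.5)/3-.5,180+(y+.5)/3-.5) for x,y in pts]
s,p,M=state()
for z in(.190,.1934,.197):
  c,rr=circ(onplane(f,px,z)); print(z,c,rr, c-p[:2])
E
```

```text
0.19 [0.45378371 0.2326248 ] 0.044565517143882544 [ 0.00157417 -0.00520844]
0.1934 [0.45383926 0.2343548 ] 0.043601669092041176 [ 0.00162973 -0.00347844]
0.197 [0.45389808 0.23618657] 0.042581124095977294 [ 0.00168855 -0.00164667]
```

Relative within the same wrist image, the TCP target comes out at (0.4512,0.3529). The top/side estimate gives (0.4505,0.351). They agree, so I'll use (0.451,0.352).

```bash
python3 -c "
from h import *
plan([.451,.352,.14],-.077,4)
"
```

```text
[28.4, -2.8, 16.3, 0.005, -0.001, -0.0]
[28.4, -2.7, 16.3, 0.005, -0.001, -0.0]
[28.4, -2.7, 16.3, 0.005, -0.001, -0.0]
[28.4, -2.6, 16.3, 0.005, -0.001, -0.0]
```

>>> {"op": "play_rows", "data": {"increments": [[28.5,-2.7,12,0.005,0,0,255],[28.5,-2.7,12,0.005,0,0,255],[28.5,-2.7,12,0.005,0,0,255],[26,-2.7,12,0.005,0,0,255],[0,0,0,0,0,0,255]]}}

```text
clock: 23.95
tcp_pos: [0.458, 0.3439, 0.1568]
orientation: [2.323, 2.112, 0.002]
contact_force: [-1.3, -0.5, -0.8]
grip_width: 0.0243
```

```bash
python3 -c "
from h import *
plan([.451,.352,.105],-.077,1)
"
```

```text
[7.5, -7.8, 51.8, 0.002, 0.0, -0.018]
```

>>> {"op": "play_rows", "data": {"increments": [[6,-6,15,0.002,0,-0.018,255],[0,0,15,0,0,0,255],[0,0,0,0,0,0,255],[0,0,0,0,0,0,255]]}}

```text
clock: 24.35
tcp_pos: [0.4546, 0.3451, 0.1238]
orientation: [2.308, 2.127, -0.004]
contact_force: [-0.2, 0.3, -1.2]
grip_width: 0.0244
```

```bash
python3 -c "
from h import *
plan([.451,.352,.105],-.077,1)
"
```

```text
[6.6, -4.1, 18.7, 0.0, 0.004, -0.005]
```

>>> {"op": "play_rows", "data": {"increments": [[6.5,-4,7,0,0.004,-0.005,255],[0,0,7,0,0,0,255],[0,0,0,0,0,0,255],[0,0,0,0,0,0,255]]}}

```text
clock: 24.75
tcp_pos: [0.4517, 0.3513, 0.1093]
orientation: [2.306, 2.132, 0.002]
contact_force: [0.0, -0.2, -0.7]
grip_width: 0.0242
```

```bash
python3 -c "
from h import *
plan([.451,.352,.1],-.077,1)
S=grab_frame('side');T=grab_frame('top')
crop(S,(340,345),50,'pics/s22.png',7);crop(T,(205,255),50,'pics/t22.png',7)
f=grab_frame('wrist'); cv2.imwrite('pics/w22.png',f['color'])
"
```

```text
[0.6, -0.8, 9.3, 0.001, -0.0, -0.001]
```

View pics/s22.png

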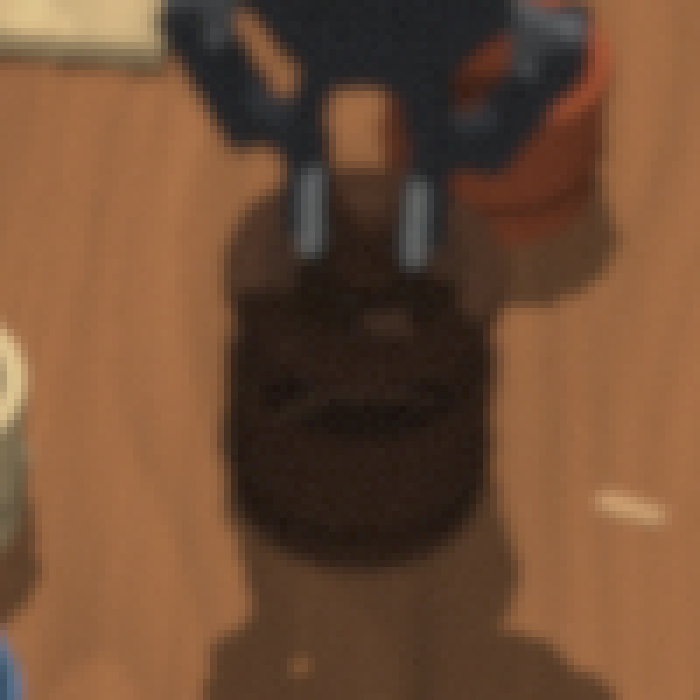

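View pics/w22.png

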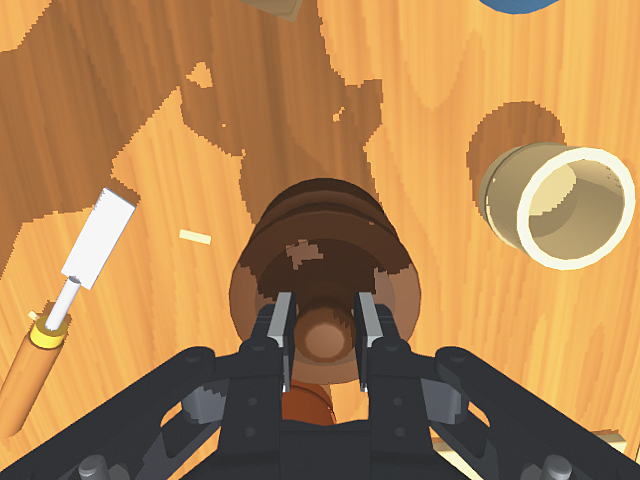

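Side and wrist views show the lid concentric with the box to about 1-2 mm. I'll lower it slowly.

>>> {"op": "play_rows", "data": {"increments": [[0,0,6,0,0,0,255],[0,0,6,0,0,0,255],[0,0,4,0,0,0,255],[0,0,0,0,0,0,255]]}}

```text
clock: 25.3
tcp_pos: [0.4522, 0.3513, 0.0924]
orientation: [2.307, 2.131, 0.004]
contact_force: [0.5, 0.3, -1.4]
grip_width: 0.0243
```

>>> {"op": "play_rows", "data": {"increments": [[0,0,3,0,0,0,255],[0,0,3,0,0,0,255],[0,0,0,0,0,0,255]]}}

```text
clock: 25.6
tcp_pos: [0.4522, 0.3518, 0.086]
orientation: [2.307, 2.132, 0.004]
contact_force: [-0.2, 0.3, -1.2]
grip_width: 0.0244
```

>>> {"op": "play_rows", "data": {"increments": [[0,0,2,0,0,0,255],[0,0,2,0,0,0,255],[0,0,1.5,0,0,0,255]]}}

```text
clock: 25.9
tcp_pos: [0.4525, 0.352, 0.0836]
orientation: [2.306, 2.13, 0.004]
contact_force: [-4.6, -5.4, 16.5]
grip_width: 0.0244
```

Contact came exactly at the expected seat height (0.0836). Release and lift.

>>> {"op": "play_rows", "data": {"increments": [[0,0,-0.5,0,0,0,255],[0,0,0,0,0,0,120],[0,0,0,0,0,0,120],[0,0,-25,0,0,0,120],[0,0,-50,0,0,0,120]]}}

```text
clock: 26.4
tcp_pos: [0.4494, 0.3487, 0.1549]
orientation: [2.306, 2.13, -0.014]
contact_force: [0.6, 0.9, -0.4]
grip_width: 0.045
```

>>> {"op": "play_rows", "data": {"increments": [[-20,0,-40,0,0,0,120],[0,0,0,0,0,0,120],[0,0,0,0,0,0,120]]}}

```text
clock: 26.7
tcp_pos: [0.4504, 0.3314, 0.2019]
orientation: [2.305, 2.13, 0.002]
contact_force: [-0.0, 0.4, -0.2]
grip_width: 0.0449
```

```bash
python3 -c "
from h import *
S=grab_frame('side');crop(S,(340,345),50,'pics/s23.png',7)
f=grab_frame('wrist'); cv2.imwrite('pics/w23.png',f['color']);np.savez('w23.npz',**f)
plan([.43,.01,.17],-.077,8);print(r.get_obs()['joints'].round(2))
"
```

```text
[-40.2, 0.6, 4.0, 0.0, 0.0, -0.0]
[-40.2, 0.6, 3.9, 0.0, 0.0, -0.0]
[-40.2, 0.6, 3.9, 0.0, 0.0, -0.0]
[-40.2, 0.6, 3.9, 0.0, 0.0, -0.0]
[-40.2, 0.6, 3.9, 0.0, 0.0, -0.0]
[-40.2, 0.6, 3.9, 0.0, 0.0, -0.0]
[-40.2, 0.6, 3.9, 0.0, 0.0, -0.0]
[-40.2, 0.6, 3.9, 0.0, 0.0, -0.0]
[-0.29  0.38 -0.57  1.84  0.24  1.   -1.04]
```

View pics/s23.png

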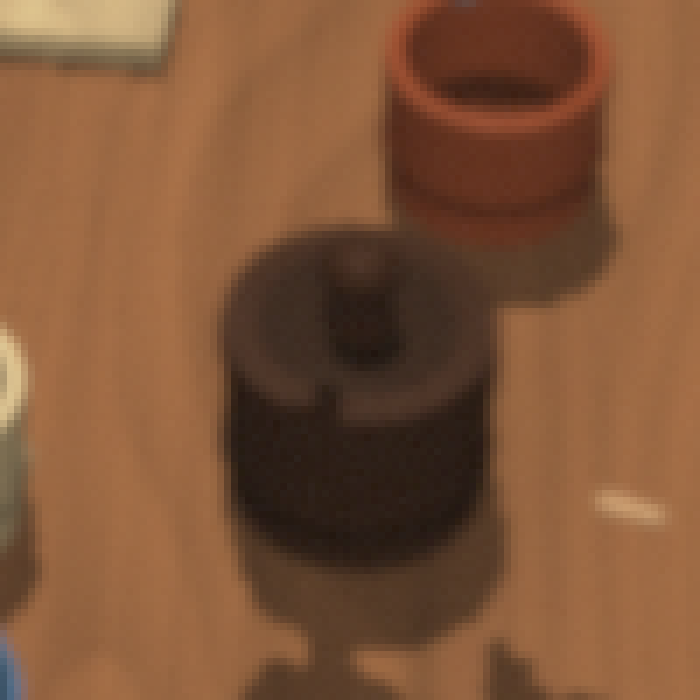

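View pics/w23.png

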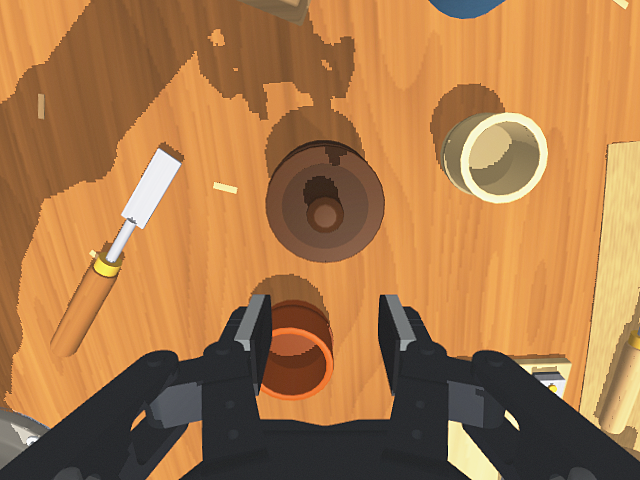

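The walnut lid is seated flat and concentric on its box. Next is the maple lid.

>>> {"op": "play_rows", "data": {"increments": [[-40,0.6,0,0,0,0,120],[-40,0.6,0,0,0,0,120],[-40,0.6,4,0,0,0,120],[-40,0.6,4,0,0,0,120],[-40,0.6,4,0,0,0,120]]}}

```text
clock: 27.3
tcp_pos: [0.434, 0.1327, 0.1823]
orientation: [-2.287, -2.144, 0.009]
contact_force: [1.2, -0.6, -0.5]
grip_width: 0.0453
```

>>> {"op": "play_rows", "data": {"increments": [[-40,0.6,4,0,0,0,120],[-40,0.6,4,0,0,0,120],[-20,0.6,4,0,0,0,120],[0,0,0,0,0,0,120],[0,0,0,0,0,0,120]]}}

```text
clock: 27.8
tcp_pos: [0.4235, 0.0236, 0.1629]
orientation: [-2.288, -2.131, 0.028]
contact_force: [0.4, 0.3, 0.4]
grip_width: 0.0451
```

```bash
python3 -c "
from h import *
f=grab_frame('wrist'); cv2.imwrite('pics/w24.png',f['color']);np.savez('w24.npz',**f)
print(state()[1],proj(f,[.4418,.0243,.05]))
T=grab_frame('top');cv2.imwrite('pics/t24.png',T['color'])
"
```

```text
[0.42339601 0.02370708 0.16283026] [[351.6005376  232.73197787]]
```

View pics/w24.png

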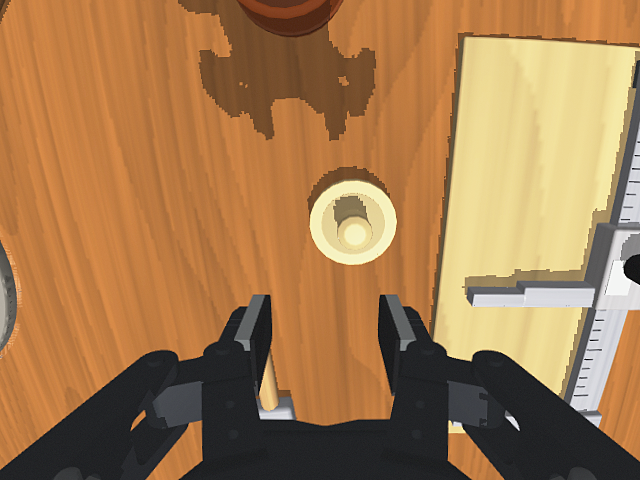

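View pics/t24.png

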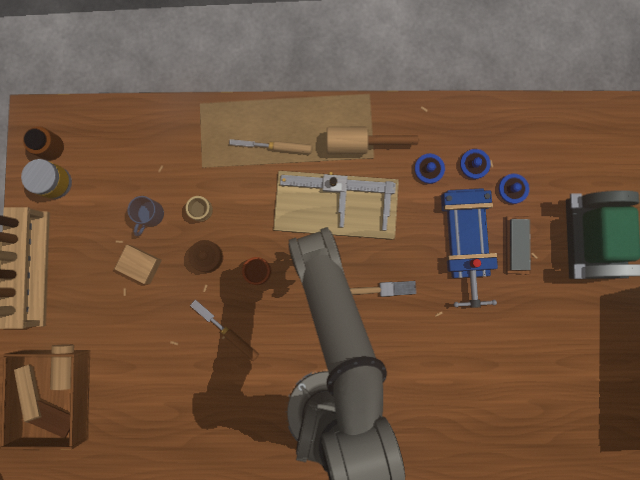

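The maple lid is at (353,222) with its knob at (354,231), still in its place.

```bash
python3 -c "
from h import *
f=dict(np.load('w24.npz'));f['k1']=float(f['k1'])
p=onplane(f,[(354,232)],.05)[0];q=onplane(f,[(353,222)],.02)[0];print(p,q)
plan([.444,.0235,.07],-.077,3)
"
```

```text
[0.44353344 0.02473405 0.05      ] [0.44435235 0.02427005 0.02      ]
[0.3, 7.4, 30.9, -0.007, 0.001, 0.003]
[0.3, 7.2, 31.0, -0.007, 0.001, 0.003]
[0.3, 7.0, 31.0, -0.007, 0.001, 0.003]
```

>>> {"op": "play_rows", "data": {"increments": [[1,10,25,-0.007,0,0,120],[0,9,28,-0.007,0,0,120],[0,0,25,0,0,0,120],[0,0,10,0,0,0,120],[0,0,0,0,0,0,120]]}}

```text
clock: 28.4
tcp_pos: [0.4454, 0.0321, 0.0734]
orientation: [-2.283, -2.154, 0.001]
contact_force: [-0.7, 0.0, 0.2]
grip_width: 0.0454
```

```bash
python3 -c "
from h import *
f=grab_frame('wrist'); cv2.imwrite('pics/w25.png',f['color'])
plan([.444,.0245,.03],-.077,1)
"
```

```text
[-7.8, -1.2, 44.0, -0.002, -0.002, 0.019]
```

View pics/w25.png

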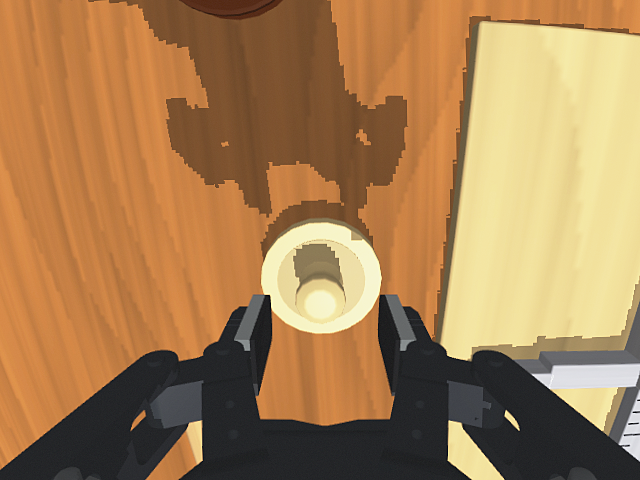

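The maple knob is at (321,301), between the pads. I'll correct by 8 mm along tool x and descend.

>>> {"op": "play_rows", "data": {"increments": [[-7.5,-1,12,0,0,0.019,120],[0,0,15,0,0,0,120],[0,0,10,0,0,0,120],[0,0,0,0,0,0,120]]}}

```text
clock: 28.85
tcp_pos: [0.4467, 0.0242, 0.0379]
orientation: [2.307, 2.13, 0.007]
contact_force: [-0.1, -0.8, -0.3]
grip_width: 0.0453
```

```bash
python3 -c "
from h import *
plan([.444,.0245,.031],-.077,1)
"
```

```text
[0.1, -2.8, 6.9, 0.005, -0.002, -0.003]
```

>>> {"op": "play_rows", "data": {"increments": [[0,-2,6,0.005,0,0,120],[0,0,0,0,0,0,120],[0,0,0,0,0,0,255],[0,0,0,0,0,0,255],[0,0,0,0,0,0,255]], "force": 40}}

```text
clock: 29.35
tcp_pos: [0.4456, 0.0241, 0.0329]
orientation: [2.309, 2.13, 0.004]
contact_force: [0.4, -0.8, -0.8]
grip_width: 0.0245
```

>>> {"op": "play_rows", "data": {"increments": [[0,0,0,0,0,0,255],[0,0,-15,0,0,0,255],[0,0,-40,0,0,0,255],[0,0,-45,0,0,0,255],[0,0,-10,0,0,0,255]]}}

```text
clock: 29.85
tcp_pos: [0.4435, 0.0241, 0.1447]
orientation: [-2.305, -2.128, 0.002]
contact_force: [0.8, 0.3, -0.4]
grip_width: 0.0243
```

```bash
python3 -c "
from h import *
print(r.get_obs()['grip_width'])
plan([.583,-.120,.14],-.077,5)
"
```

```text
0.024322830863951272
[-26.5, 30.1, 0.8, -0.001, -0.0, -0.001]
[-26.5, 30.1, 0.8, -0.001, -0.0, -0.001]
[-26.5, 30.1, 0.8, -0.001, -0.0, -0.001]
[-26.6, 30.1, 0.9, -0.001, -0.0, -0.001]
[-26.6, 30.0, 0.9, -0.001, -0.0, -0.001]
```

>>> {"op": "play_rows", "data": {"increments": [[-26.5,30,0,0,0,0,255],[-26.5,30,0,0,0,0,255],[-26.5,30,0,0,0,0,255],[-26.5,30,0,0,0,0,255],[-22,26,0,0,0,0,255]]}}

```text
clock: 30.35
tcp_pos: [0.5813, -0.1157, 0.1454]
orientation: [-2.297, -2.14, 0.001]
contact_force: [0.2, 0.2, -0.5]
grip_width: 0.0245
```

>>> {"op": "play_rows", "data": {"increments": [[0,0,0,0,0,0,255],[0,0,0,0,0,0,255]]}}

```text
clock: 30.55
tcp_pos: [0.583, -0.1204, 0.1434]
orientation: [-2.305, -2.133, 0.002]
contact_force: [0.1, 0.4, -1.5]
grip_width: 0.0242
```

```bash
python3 -c "
from h import *
plan([.584,-.120,.08],-.077,1)
f=grab_frame('wrist'); cv2.imwrite('pics/w26.png',f['color'])
"
```

```text
[0.5, 1.1, 63.4, -0.002, 0.0, -0.0]
```

View pics/w26.png

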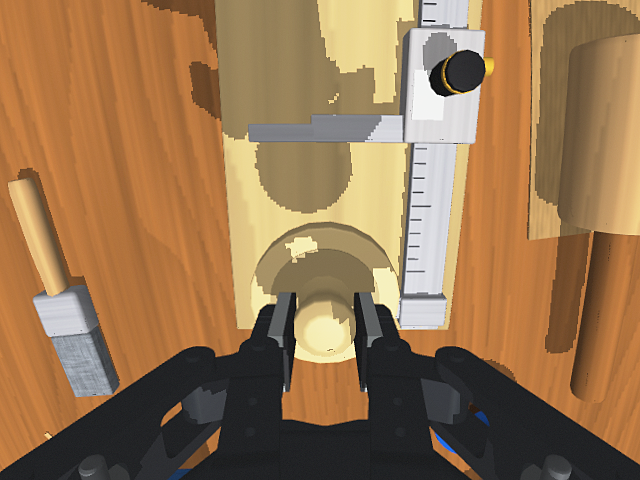

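The maple lid hangs level at (325,300), over the gap between the moving jaw (y≈130 px) and the hidden fixed jaw. Lowering.

>>> {"op": "play_rows", "data": {"increments": [[0,1,25,0,0,0,255],[0,0,25,0,0,0,255],[0,0,20,0,0,0,255],[0,0,10,0,0,0,255],[0,0,0,0,0,0,255]]}}

```text
clock: 31.1
tcp_pos: [0.5807, -0.1153, 0.0614]
orientation: [-2.297, -2.141, 0.003]
contact_force: [-0.1, 0.2, -0.8]
grip_width: 0.0244
```

```bash
python3 -c "
from h import *
plan([.584,-.120,.045],-.077,1)
"
```

```text
[-4.4, 3.7, 16.3, -0.003, -0.0, 0.007]
```

>>> {"op": "play_rows", "data": {"increments": [[-4,2,4,-0.003,0,0.007,255],[0,0,5,0,0,0,255],[0,0,3,0,0,0,255],[0,0,0,0,0,0,255]]}}

```text
clock: 31.5
tcp_pos: [0.5838, -0.1192, 0.0511]
orientation: [2.303, 2.132, 0.004]
contact_force: [-0.3, -0.3, -1.2]
grip_width: 0.0245
```

>>> {"op": "play_rows", "data": {"increments": [[0,0,2,0,0,0,255],[0,0,2,0,0,0,255],[0,0,0,0,0,0,255]]}}

```text
clock: 31.8
tcp_pos: [0.5845, -0.1194, 0.0477]
orientation: [2.302, 2.131, 0.006]
contact_force: [0.6, -0.8, -0.8]
grip_width: 0.0244
```

>>> {"op": "play_rows", "data": {"increments": [[0,0,2,0,0,0,255],[0,0,2,0,0,0,255],[0,0,1.5,0,0,0,255]]}}

```text
clock: 32.1
tcp_pos: [0.585, -0.1195, 0.0445]
orientation: [2.302, 2.13, 0.005]
contact_force: [-9.2, 1.4, 23.3]
grip_width: 0.0246
```

The lid is on the board, with contact at 0.0445 (expected 0.045). Release, lift and go to the slide knob.

>>> {"op": "play_rows", "data": {"increments": [[0,0,-0.5,0,0,0,120],[0,0,0,0,0,0,120],[0,0,-25,0,0,0,120],[0,0,-50,0,0,0,120],[0,0,-30,0,0,0,120]]}}

```text
clock: 32.6
tcp_pos: [0.5814, -0.1187, 0.1481]
orientation: [-2.303, -2.133, 0.004]
contact_force: [0.9, -0.4, -0.7]
grip_width: 0.0453
```

```bash
python3 -c "
from h import *
f=grab_frame('wrist'); cv2.imwrite('pics/w27.png',f['color'])
plan([.6665,-.022,.14],-.077,3)
"
```

```text
[34.3, 25.1, 4.1, 0.001, 0.0, 0.0]
[34.3, 25.1, 4.1, 0.001, 0.0, 0.0]
[34.3, 25.1, 4.1, 0.001, 0.0, 0.0]
```

View pics/w27.png

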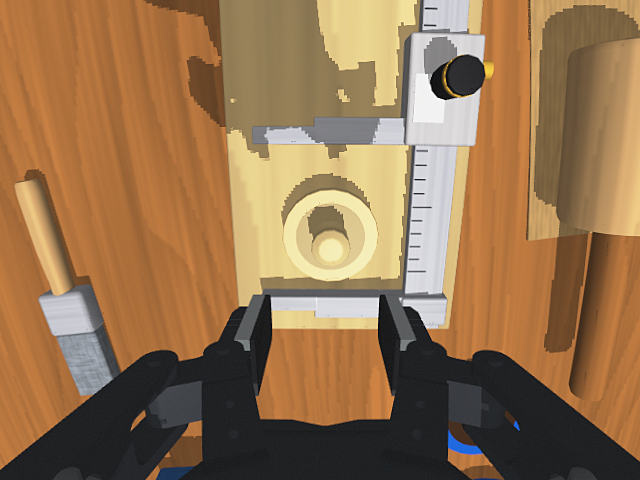

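The maple lid stands flat at (330,235) between the jaws. The slide knob is at (463,75).

>>> {"op": "play_rows", "data": {"increments": [[34,25,4,0,0,0,120],[34,25,4,0,0,0,120],[32,23,4,0,0,0,120],[0,0,0,0,0,0,120]]}}

```text
clock: 33.05
tcp_pos: [0.6682, -0.0251, 0.1423]
orientation: [2.306, 2.122, 0.007]
contact_force: [-0.4, 1.0, -0.3]
grip_width: 0.0454
```

```bash
python3 -c "
from h import *
f=grab_frame('wrist'); cv2.imwrite('pics/w28.png',f['color'])
plan([.6665,-.022,.08],-.077,2);print(proj(f,[.6665,-.022,.0764]))
"
```

```text
[3.3, -0.6, 31.0, 0.004, 0.002, -0.004]
[3.2, -0.5, 31.0, 0.004, 0.002, -0.004]
[[317.88370833 253.23500388]]
```

View pics/w28.png

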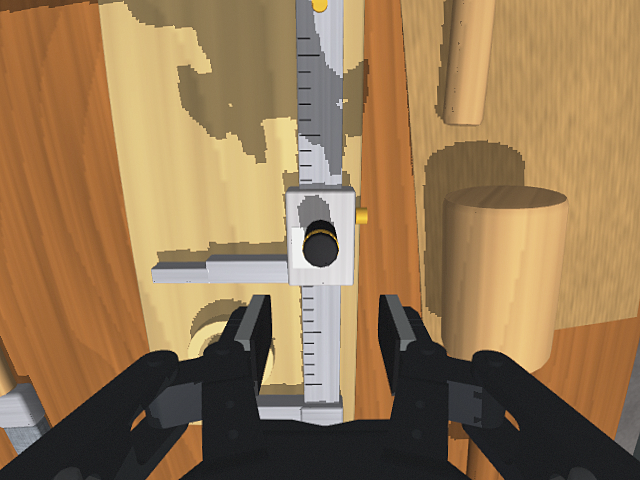

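The knob is at (320,249), as predicted. Descend and grip at 20 N.

>>> {"op": "play_rows", "data": {"increments": [[5,-0.5,30,0.004,0,-0.004,120],[2,0,30,0.004,0,0,120],[0,0,18,0,0,0,120],[0,0,0,0,0,0,120]]}}

```text
clock: 33.5
tcp_pos: [0.666, -0.0265, 0.0611]
orientation: [2.31, 2.122, -0.011]
contact_force: [-0.0, 0.2, 0.0]
grip_width: 0.0454
```

```bash
python3 -c "
from h import *
plan([.6665,-.022,.062],-.077,1)
"
```

```text
[4.5, 0.1, -1.0, -0.001, 0.008, -0.008]
```

>>> {"op": "play_rows", "data": {"increments": [[4.5,0,0,0,0.008,-0.008,120],[0,0,0,0,0,0,255],[0,0,0,0,0,0,255],[0,0,0,0,0,0,255],[0,0,0,0,0,0,255]], "force": 20}}

```text
clock: 34.0
tcp_pos: [0.6663, -0.024, 0.0627]
orientation: [2.307, 2.132, 0.0]
contact_force: [2.1, 1.4, -6.7]
grip_width: 0.0208
```

>>> {"op": "play_rows", "data": {"increments": [[-8,0,0,0,0,0,255],[-8,0,0,0,0,0,255],[-8,0,0,0,0,0,255],[-6,0,0,0,0,0,255],[0,0,0,0,0,0,255]]}}

```text
clock: 34.5
tcp_pos: [0.6638, -0.055, 0.0627]
orientation: [-2.306, -2.132, -0.003]
contact_force: [1.0, 0.4, -5.9]
grip_width: 0.0208
```

>>> {"op": "play_rows", "data": {"increments": [[-3,0,0,0,0,0,255],[-3,0,0,0,0,0,255],[-2,0,0,0,0,0,255],[0,0,0,0,0,0,255]]}}

```text
clock: 34.9
tcp_pos: [0.6632, -0.0634, 0.0628]
orientation: [-2.305, -2.132, -0.004]
contact_force: [1.4, 1.2, -5.2]
grip_width: 0.021
```

>>> {"op": "play_rows", "data": {"increments": [[-1.5,0,0,0,0,0,255],[-1,0,0,0,0,0,255],[0,0,0,0,0,0,255]]}}

```text
clock: 35.2
tcp_pos: [0.663, -0.0655, 0.0627]
orientation: [-2.305, -2.133, -0.004]
contact_force: [0.7, 1.8, -5.6]
grip_width: 0.0205
```

>>> {"op": "play_rows", "data": {"increments": [[-1,0,0,0,0,0,255],[-1,0,0,0,0,0,255],[0,0,0,0,0,0,255]]}}

```text
clock: 35.5
tcp_pos: [0.6628, -0.0673, 0.0627]
orientation: [-2.304, -2.133, -0.004]
contact_force: [2.0, 1.0, -5.2]
grip_width: 0.0208
```

>>> {"op": "play_rows", "data": {"increments": [[-1,0,0,0,0,0,255],[-1,0,0,0,0,0,255],[0,0,0,0,0,0,255]]}}

```text
clock: 35.8
tcp_pos: [0.6628, -0.068, 0.0627]
orientation: [-2.302, -2.133, -0.006]
contact_force: [2.2, 1.3, -5.0]
grip_width: 0.021
```

The jaw stalled at -0.068, which is the expected contact. Now the hold.

>>> {"op": "play_rows", "data": {"increments": [[-1.5,0,0,0,0,0,255],[-1.5,0,0,0,0,0,255],[-1.5,0,0,0,0,0,255]]}}

```text
clock: 36.1
tcp_pos: [0.6628, -0.0681, 0.0627]
orientation: [-2.297, -2.134, -0.013]
contact_force: [2.2, 5.4, -6.4]
grip_width: 0.0203
```

>>> {"op": "play_rows", "data": {"increments": [[-2,0,0,0,0,0,255],[-2,0,0,0,0,0,255],[-2,0,0,0,0,0,255]]}}

```text
clock: 36.4
tcp_pos: [0.6628, -0.0681, 0.0627]
orientation: [-2.29, -2.135, -0.021]
contact_force: [2.2, 7.1, -6.6]
grip_width: 0.0207
```

>>> {"op": "play_rows", "data": {"increments": [[-2.5,0,0,0,0,0,255],[-2.5,0,0,0,0,0,255],[-2.5,0,0,0,0,0,255]]}}

```text
clock: 36.7
tcp_pos: [0.6628, -0.0681, 0.0627]
orientation: [-2.281, -2.136, -0.031]
contact_force: [1.6, 8.1, -6.1]
grip_width: 0.0206
```

```bash
python3 -c "
from h import *
S=grab_frame('side');crop(S,(300,240),70,'pics/s29.png',5)
"
```

```text
(no output)
```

View pics/s29.png

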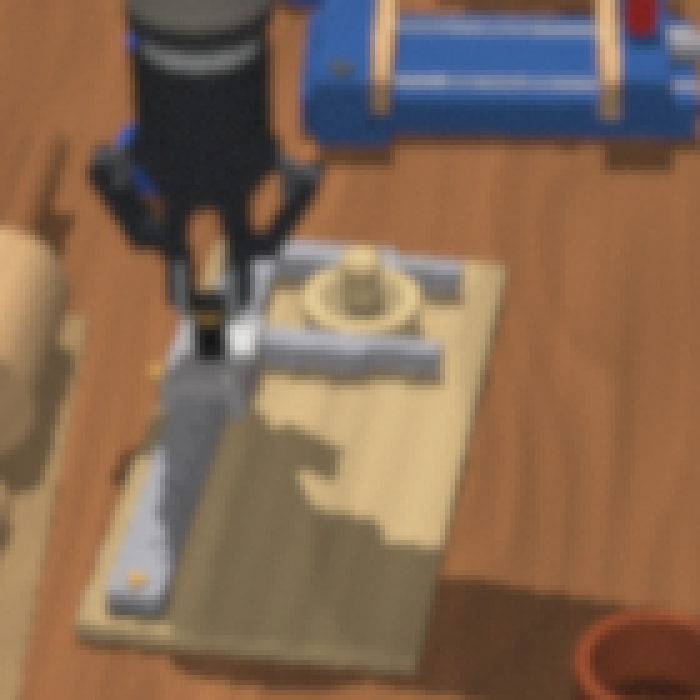

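The maple lid is held by both jaws at crop (362,300). Backing off.

>>> {"op": "play_rows", "data": {"increments": [[6,0,0,0,-0.026,0,255],[10,0,0,0,0,0,255],[10,0,0,0,0,0,255],[10,0,0,0,0,0,255],[0,0,0,0,0,0,255]]}}

```text
clock: 37.25
tcp_pos: [0.6653, -0.0372, 0.0628]
orientation: [2.292, 2.138, -0.007]
contact_force: [0.8, 2.3, -6.7]
grip_width: 0.0213
```

>>> {"op": "play_rows", "data": {"increments": [[0,0,0,0,0,0,120],[0,0,0,0,0,0,120],[0,0,-30,0,0,0,120],[0,0,-40,0,0,0,120],[0,0,-30,0,0,0,120]]}}

```text
clock: 37.75
tcp_pos: [0.6627, -0.0356, 0.163]
orientation: [-2.298, -2.143, 0.013]
contact_force: [0.4, -0.3, 0.5]
grip_width: 0.0449
```

```bash
python3 -c "
from h import *
plan([.585,-.13,.14],-.077,3)
"
```

```text
[-33.1, -23.6, 8.0, -0.002, 0.002, 0.002]
[-33.2, -23.5, 7.9, -0.002, 0.002, 0.002]
[-33.3, -23.5, 7.8, -0.002, 0.002, 0.002]
```

>>> {"op": "play_rows", "data": {"increments": [[-33,-24,7,0,0,0,120],[-33,-24,7,0,0,0,120],[-31,-24,7,0,0,0,120],[0,0,0,0,0,0,120],[0,0,0,0,0,0,120]]}}

```text
clock: 38.25
tcp_pos: [0.5877, -0.1294, 0.1523]
orientation: [2.29, 2.134, 0.009]
contact_force: [0.2, 0.9, -0.6]
grip_width: 0.0452
```

```bash
python3 -c "
from h import *
f=grab_frame('wrist'); cv2.imwrite('pics/w30.png',f['color']);np.savez('w30.npz',**f)
print(state()[1])
"
```

```text
[ 0.58737851 -0.13015083  0.15203821]
```

View pics/w30.png

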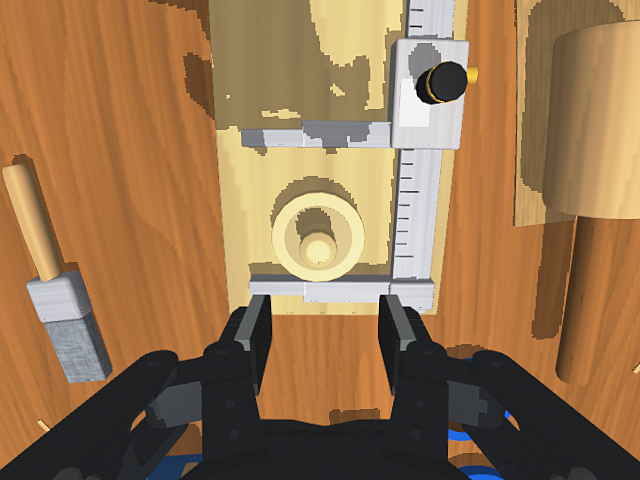

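The jaw is well clear (lower edge at y≈147, rim top at y≈191). The knob top is at (318,248).

```bash
python3 -c "
from h import *
f=dict(np.load('w30.npz'));f['k1']=float(f['k1'])
p=onplane(f,[(318,248)],.062)[0];q=onplane(f,[(318,236)],.032)[0];print(p,q)
m=(p+q)/2
plan([m[0],m[1],.06],-.077,3)
"
```

```text
[ 0.58572411 -0.13143875  0.062     ] [ 0.58557188 -0.13219487  0.032     ]
[-0.4, -0.9, 30.7, 0.004, 0.002, 0.002]
[-0.5, -0.8, 30.7, 0.004, 0.002, 0.002]
[-0.5, -0.7, 30.7, 0.004, 0.002, 0.002]
```

>>> {"op": "play_rows", "data": {"increments": [[0,-1,30,0.004,0,0,120],[0,-1,30,0.004,0,0,120],[0,-1,20,0.004,0,0,120],[0,0,10,0,0,0,120],[0,0,0,0,0,0,120]]}}

```text
clock: 38.8
tcp_pos: [0.5913, -0.126, 0.0624]
orientation: [2.289, 2.141, 0.005]
contact_force: [-0.1, -0.4, 1.0]
grip_width: 0.045
```

```bash
python3 -c "
from h import *
plan([.5856,-.1315,.043],-.077,1)
"
```

```text
[-5.8, -5.4, 19.4, 0.007, 0.003, 0.011]
```

>>> {"op": "play_rows", "data": {"increments": [[-5.5,-5,4,0.007,0.003,0.011,120],[0,0,8,0,0,0,120],[0,0,4,0,0,0,120],[0,0,0,0,0,0,120]]}}

```text
clock: 39.2
tcp_pos: [0.5881, -0.1311, 0.048]
orientation: [2.304, 2.131, 0.005]
contact_force: [0.8, 0.2, -0.8]
grip_width: 0.0448
```

```bash
python3 -c "
from h import *
plan([.5856,-.1315,.043],-.077,1)
"
```

```text
[-0.6, -2.5, 5.0, 0.005, -0.0, -0.001]
```

>>> {"op": "play_rows", "data": {"increments": [[-0.5,-2,4,0.005,0,0,120],[0,0,0,0,0,0,120],[0,0,0,0,0,0,255],[0,0,0,0,0,0,255],[0,0,0,0,0,0,255]], "force": 40}}

```text
clock: 39.7
tcp_pos: [0.5868, -0.1316, 0.0449]
orientation: [2.306, 2.133, 0.002]
contact_force: [-0.1, 0.6, -0.5]
grip_width: 0.0242
```

>>> {"op": "play_rows", "data": {"increments": [[0,0,0,0,0,0,255],[0,0,0,0,0,0,255]]}}

```text
clock: 39.9
tcp_pos: [0.5866, -0.1315, 0.0447]
orientation: [2.306, 2.133, 0.001]
contact_force: [-1.0, 0.5, -1.6]
grip_width: 0.0244
```

>>> {"op": "play_rows", "data": {"increments": [[0,0,-15,0,0,0,255],[0,0,-40,0,0,0,255],[0,0,-45,0,0,0,255],[20,0,-40,0,0,0,255],[40,0,0,0,0,0,255]]}}

```text
clock: 40.4
tcp_pos: [0.5901, -0.0774, 0.1922]
orientation: [2.317, 2.122, -0.004]
contact_force: [1.0, 0.9, 0.3]
grip_width: 0.0243
```

```bash
python3 - <<'E'
from h import *
plan([.59,.25,.20],-.077,8)
T=grab_frame('top');S=grab_frame('side');crop(T,(210,240),70,'pics/t31.png');crop(S,(300,350),80,'pics/s31.png')
E
```

```text
[40.8, -3.6, -1.0, -0.0, 0.0, -0.001]
[40.8, -3.5, -1.0, -0.0, 0.0, -0.001]
[40.8, -3.5, -1.0, -0.0, 0.0, -0.001]
[40.8, -3.4, -1.0, -0.0, 0.0, -0.001]
[40.8, -3.4, -1.0, -0.0, 0.0, -0.001]
[40.8, -3.3, -1.0, -0.0, 0.0, -0.001]
[40.8, -3.3, -1.0, -0.0, 0.0, -0.001]
[40.8, -3.2, -1.0, -0.0, 0.0, -0.001]
```

View pics/t31.png

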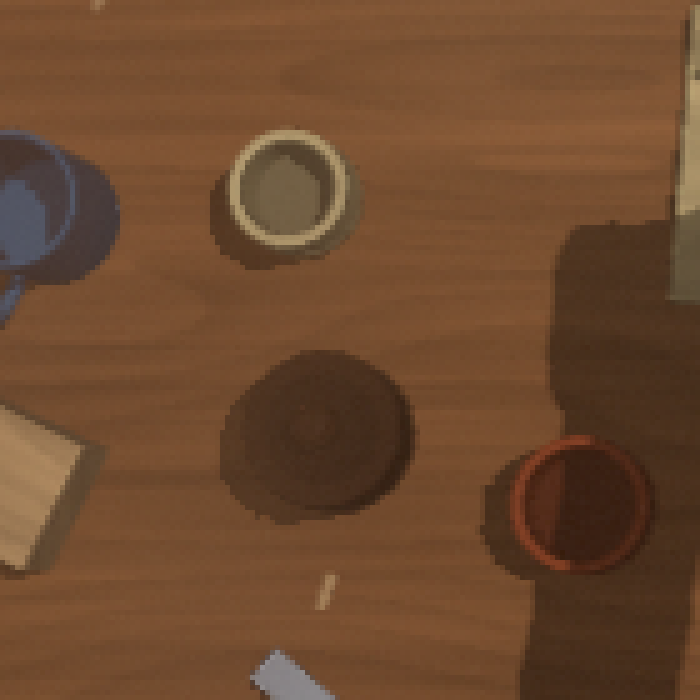

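View pics/s31.png

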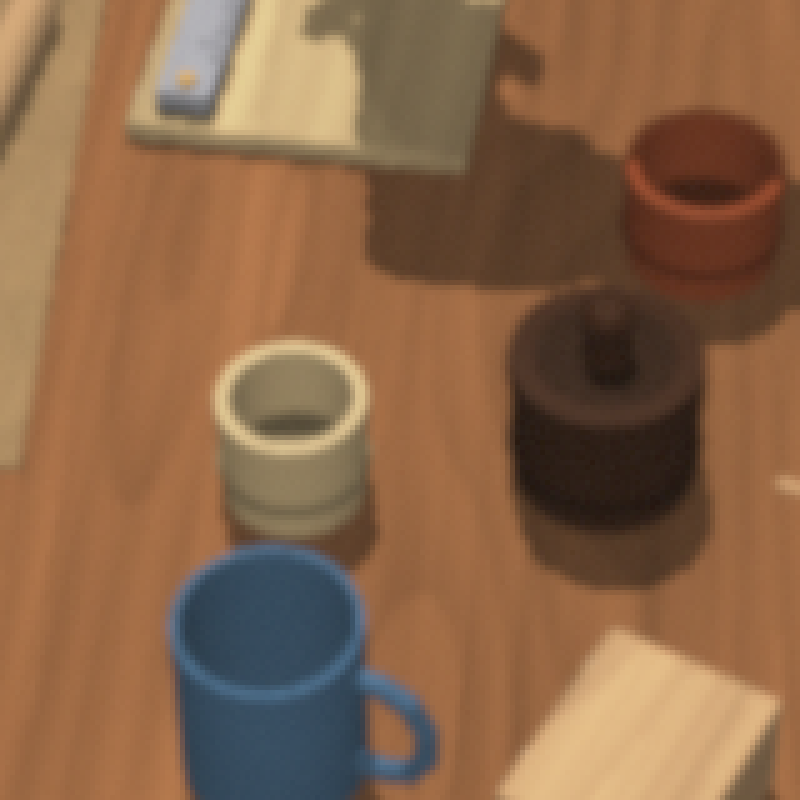

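Nothing has moved: the maple box is still at about (0.591,0.373). I'll carry the lid there.

>>> {"op": "play_rows", "data": {"increments": [[41,-3.5,0,0,0,0,255],[41,-3.5,0,0,0,0,255],[41,-3.5,0,0,0,0,255],[41,-3.5,0,0,0,0,255],[41,-3.5,0,0,0,0,255]]}}

```text
clock: 41.0
tcp_pos: [0.5866, 0.1361, 0.1929]
orientation: [-2.313, -2.123, 0.006]
contact_force: [1.3, 0.7, -1.1]
grip_width: 0.0245
```

>>> {"op": "play_rows", "data": {"increments": [[41,-3.5,0,0,0,0,255],[41,-3.5,0,0,0,0,255],[15,0,0,0,0,0,255],[0,0,0,0,0,0,255],[0,0,0,0,0,0,255]]}}

```text
clock: 41.5
tcp_pos: [0.5846, 0.244, 0.1957]
orientation: [-2.299, -2.134, 0.003]
contact_force: [-0.2, -0.1, -0.7]
grip_width: 0.0242
```

```bash
python3 -c "
from h import *
f=grab_frame('wrist'); cv2.imwrite('pics/w32.png',f['color']);np.savez('w32.npz',**f)
im=f['color'][0:400,200:500]
cv2.imwrite('pics/w32c.png',cv2.resize(im[0:200],None,fx=2.6,fy=2.6,interpolation=cv2.INTER_CUBIC))
cv2.imwrite('pics/w32d.png',cv2.resize(im[180:400,0:250],None,fx=2.6,fy=2.6,interpolation=cv2.INTER_CUBIC))
print(state()[1],state()[2].round(3).tolist(),proj(f,[.5912,.3726,.06]))
"
```

```text
[0.58473824 0.24347998 0.1957582 ] [[0.075, 0.997, -0.005], [0.997, -0.075, 0.002], [0.002, -0.005, -1.0]] [[319.19762983  46.74879543]]
```

View pics/w32c.png

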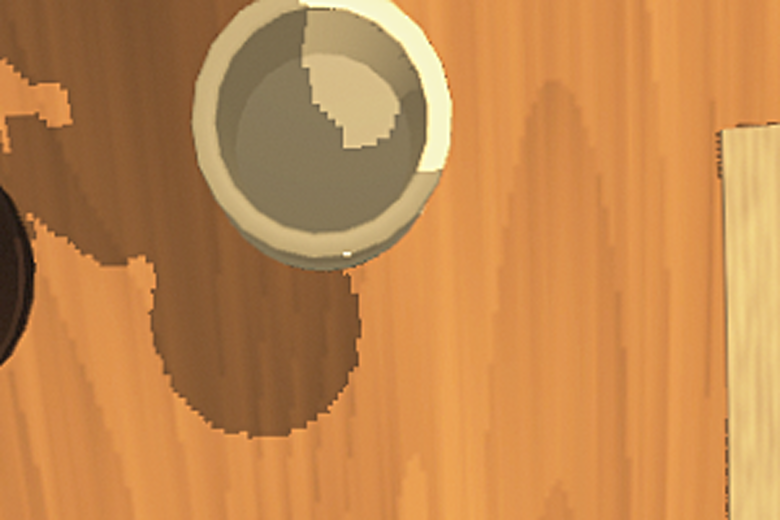

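View pics/w32d.png

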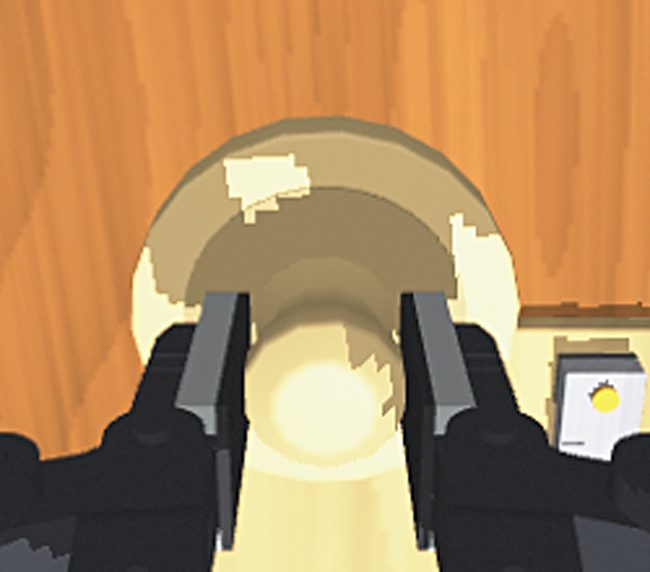

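```bash
python3 - <<'E'
from h import *
f=dict(np.load('w32.npz'));f['k1']=float(f['k1']);k=2.6
g=lambda pts,x0,y0:[(x0+(x+.5)/k-.5,y0+(y+.5)/k-.5) for x,y in pts]
m,rm=circ(onplane(f,g([(216,118),(427,118),(318,8),(322,233)],200,0),.06))
o,ro=circ(onplane(f,g([(193,120),(452,115),(322,258)],200,0),.06))
l,rl=circ(onplane(f,g([(132,295),(518,300),(325,133),(325,480)],200,180),.183))
s,p,M=state();print(m,rm,o,ro,l,rl,l-p[:2])
b=(m+o)/2;t=p[:2]+b-l;print("target tcp",t)
plan([t[0],t[1],.13],-.077,4)
E
```

```text
[0.59402538 0.37234716] 0.02785971245792546 [0.59428692 0.37225946] 0.034235753710463245 [0.58574505 0.24169845] 0.034165545190756895 [ 0.00100682 -0.00178153]
target tcp [0.59314933 0.37408484]
[32.7, -0.3, 16.5, -0.001, -0.0, 0.0]
[32.7, -0.3, 16.5, -0.001, -0.0, 0.0]
[32.7, -0.3, 16.5, -0.001, -0.0, 0.0]
[32.7, -0.4, 16.5, -0.001, -0.0, 0.0]
```

>>> {"op": "play_rows", "data": {"increments": [[32.5,0,12,0,0,0,255],[32.5,0,12,0,0,0,255],[32.5,0,12,0,0,0,255],[30,0,12,0,0,0,255],[0,0,0,0,0,0,255]]}}

```text
clock: 42.05
tcp_pos: [0.6016, 0.3583, 0.1464]
orientation: [2.322, 2.111, -0.009]
contact_force: [-1.0, -0.6, -0.5]
grip_width: 0.0241
```

```bash
python3 -c "
from h import *
plan([.593,.3735,.11],-.077,1)
"
```

```text
[14.6, -10.0, 36.3, -0.001, 0.006, -0.018]
```

>>> {"op": "play_rows", "data": {"increments": [[13,-8,8,0,0.006,-0.018,255],[0,0,8,0,0,0,255],[0,0,8,0,0,0,255],[0,0,0,0,0,0,255],[0,0,0,0,0,0,255]]}}

```text
clock: 42.55
tcp_pos: [0.5973, 0.3641, 0.12]
orientation: [2.311, 2.124, -0.007]
contact_force: [0.0, 0.5, -1.2]
grip_width: 0.0243
```

```bash
python3 -c "
from h import *
plan([.593,.3735,.11],-.077,1)
"
```

```text
[9.1, -5.1, 9.9, -0.001, 0.005, -0.007]
```

>>> {"op": "play_rows", "data": {"increments": [[9,-5,5,0,0.005,-0.007,255],[0,0,3,0,0,0,255],[0,0,0,0,0,0,255],[0,0,0,0,0,0,255]]}}

```text
clock: 42.95
tcp_pos: [0.5934, 0.3736, 0.1122]
orientation: [2.306, 2.133, 0.002]
contact_force: [-0.2, 0.4, -1.2]
grip_width: 0.0248
```

```bash
python3 -c "
from h import *
plan([.593,.3735,.10],-.077,1)
S=grab_frame('side');crop(S,(280,345),50,'pics/s33.png',7)
"
```

```text
[-0.1, -0.4, 12.2, 0.001, -0.001, -0.001]
```

View pics/s33.png

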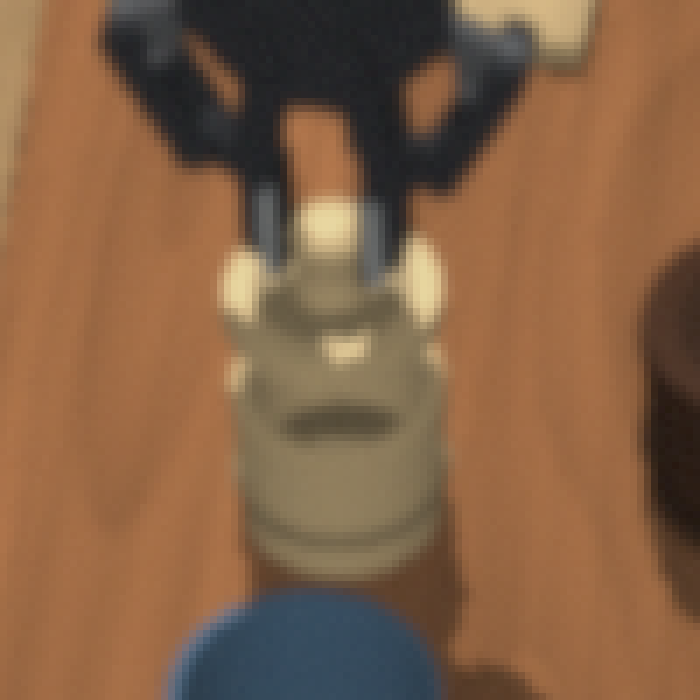

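The side view shows the lid centred (crop x≈331) over the box axis (≈334 at that height), about 1 mm off. Lowering.

>>> {"op": "play_rows", "data": {"increments": [[0,-0.5,6,0,0,0,255],[0,0,6,0,0,0,255],[0,0,5,0,0,0,255],[0,0,0,0,0,0,255]]}}

```text
clock: 43.4
tcp_pos: [0.5932, 0.3732, 0.0938]
orientation: [2.306, 2.132, 0.002]
contact_force: [0.3, -0.7, -0.7]
grip_width: 0.0244
```

>>> {"op": "play_rows", "data": {"increments": [[0,0,3,0,0,0,255],[0,0,3,0,0,0,255],[0,0,0,0,0,0,255]]}}

```text
clock: 43.7
tcp_pos: [0.5932, 0.3733, 0.087]
orientation: [2.306, 2.133, 0.001]
contact_force: [-0.3, -0.4, -1.1]
grip_width: 0.0244
```

The spigot has entered freely (its underside is now about 0.054).

>>> {"op": "play_rows", "data": {"increments": [[0,0,2,0,0,0,255],[0,0,1.5,0,0,0,255],[0,0,1.5,0,0,0,255]]}}

```text
clock: 44.0
tcp_pos: [0.5936, 0.3737, 0.0849]
orientation: [2.306, 2.132, 0.003]
contact_force: [-5.2, -2.5, 11.5]
grip_width: 0.0243
```

>>> {"op": "play_rows", "data": {"increments": [[0,0,-0.5,0,0,0,255],[0,0,0,0,0,0,120],[0,0,0,0,0,0,120],[0,0,-25,0,0,0,120],[0,0,-50,0,0,0,120]]}}

```text
clock: 44.5
tcp_pos: [0.5902, 0.3706, 0.1546]
orientation: [-2.306, -2.133, 0.017]
contact_force: [0.5, 0.2, 0.2]
grip_width: 0.0454
```

>>> {"op": "play_rows", "data": {"increments": [[-40,0,-40,0,0,0,120],[-45,0,0,0,0,0,120],[-30,0,0,0,0,0,120],[0,0,0,0,0,0,120],[0,0,0,0,0,0,120]]}}

```text
clock: 45.0
tcp_pos: [0.5851, 0.2615, 0.201]
orientation: [2.303, 2.134, 0.007]
contact_force: [0.4, -0.3, -0.4]
grip_width: 0.045
```

```bash
python3 -c "
from h import *
S=grab_frame('side');crop(S,(310,340),65,'pics/s34.png',7)
T=grab_frame('top');cv2.imwrite('pics/t34.png',T['color']);crop(T,(205,235),55,'pics/t34c.png',7)
f=grab_frame('wrist');cv2.imwrite('pics/w34.png',f['color'])
"
```

```text
(no output)
```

View pics/s34.png

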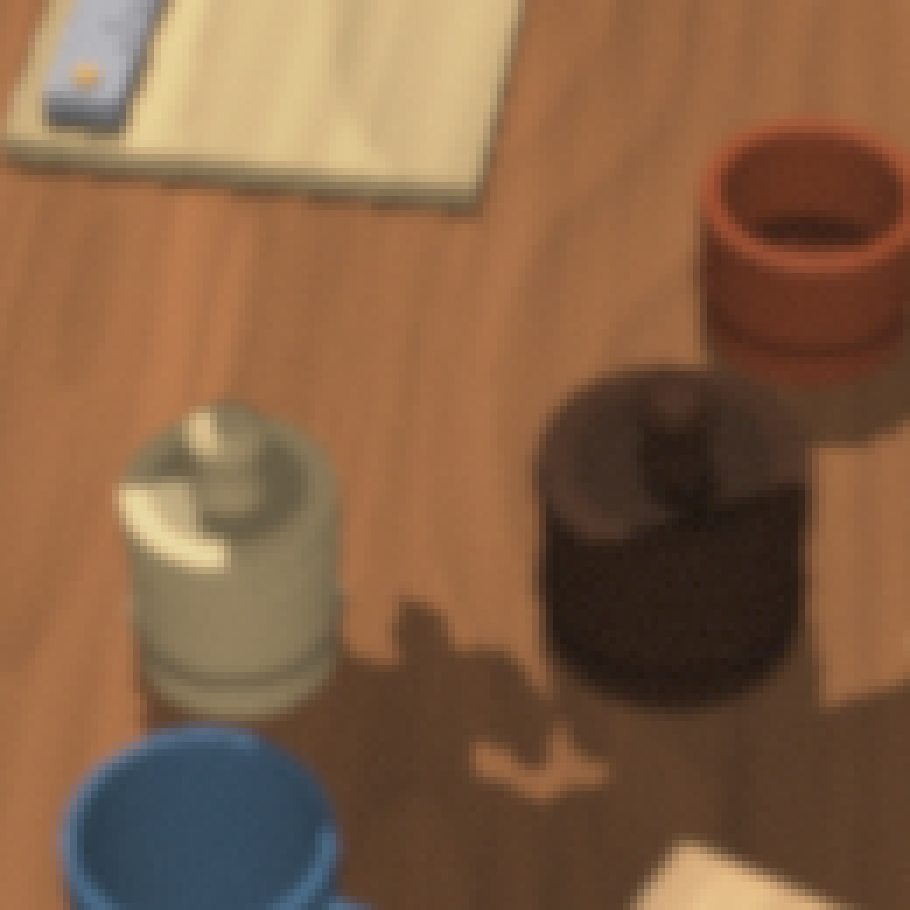

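View pics/t34.png

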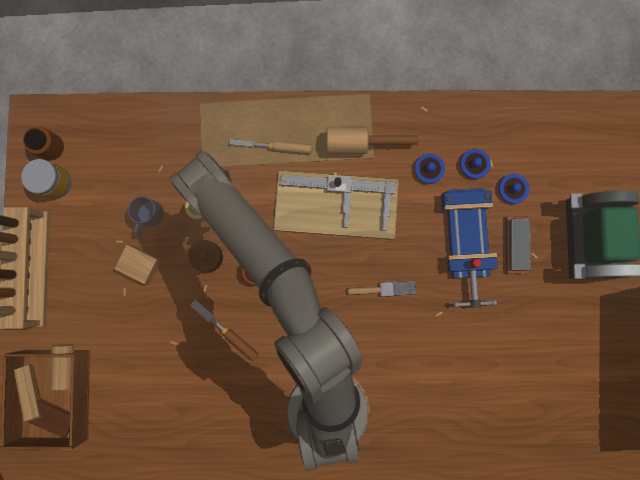

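View pics/w34.png

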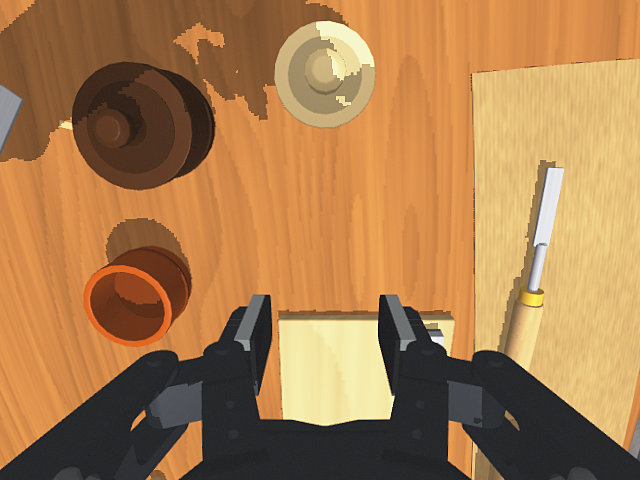

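Both lids sit flat and concentric on their boxes. With the arm moved away, the top view confirms there is no cherry lid on the bench, and the tools are where they were. Handing in.

```bash
python3 -c "
from h import *
print(r.get_obs()['clock']); print(r.hand_in())"
```

```text
45.15
the job is handed in; nothing more can be done
None
```

I handed the job in at about 45 s with both lids checked in the caliper and set on their own boxes. The hand-in reports no verdict.

- **Vise:** I slid the jaw about 44 mm open with the walnut lid still standing in it.
- **Caliper checks:** I pressed the walnut lid and then the maple lid between the jaws, at about 4–6 N net by the wrist force. Each time I backed the jaw 24–31 mm clear before lifting the lid out.
- **Cherry lid:** It was not on the bench in any picture, so I left its box empty.

**Last checks:** Both lids touched down at the height expected for a seated lid (wrist heights of 0.0836 m and 0.0849 m). The final side and wrist views show both lids level and concentric on upright boxes, with the caliper jaw clear and the tools unmoved in the views.

**Disagreements:** The wrist-camera fixes differed from the top and side views by 2–5 mm. I used the wrist view for the grasps and measured lid and box in the same wrist picture for the placings. Rim radii from the wrist view came out about 1 mm small.

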